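# Seat a bearing block, cock the sprung striker and drive its dowel home

## Robot

A 7-joint arm with a two-finger parallel gripper is mounted at the origin on a cart in front of the work surface, level with it; the furniture and walls round the work are solid. World frame = base frame: x ahead of the robot, y to its left, z up, the work surface at z = 0. Lengths are in mm, angles in rad, forces in N, time in s.
With the tool pointing down it reaches from about 425 to 950 mm from the base axis. Payload 4.7 kg.
Tool frame: the origin (TCP) lies on the centre line of the jaws, within the pads' length; the fingertips stand 17 mm ahead of it and the grasp point (between the pads) lies 2 mm behind it (env.tip_reach is the distance from the TCP to the fingertips, in mm); z points along the fingers, y is the direction in which the jaws open and shut (so a half turn about z gives the same grasp; the last joint's range is limited). The gripper opens to 85 mm and grips with 20 to 120 N. Pads are 22 mm wide; open, the fingers measure 114 mm over their backs; the gripper's body (76 mm by 85 mm) begins 54 mm behind the grasp point. The pads swing forward as they close: fully open they stand 13 mm farther back than shut.
Start: joints at [1.113, 0.469, -0.049, 1.532, 0.024, 1.141, -0.082], TCP at [280.699, -613.888, 217.435] pointing down, gripper open.
Joint ranges: [-2.59, 2.59], [-0.33, 1.99], [-1.39, 1.29], [0.1, 2.45], [-1.04, 4.18], [0.21, 1.99], [-2.66, 2.66]. Speed limits (rad/s): [2.57, 2.57, 3.14, 3.14, 3.14, 3.14, 3.14].

## Interface

Orientations are given as a unit quaternion [x, y, z, w].
In Python, from cell import get_obs, eyes, order, nets, env gives the robot as it stands.
- The arm moves only by the tool servo_tool, never from a script. Its arguments are lists of equal length, an entry for each row: "delta_rot": the turn, a rotation vector about the tool's x, y, z in degrees, a list of three; "linear": the shift along the tool's x, y, z in cm, a list of three; "fingers": the closure, from 0 (fully open) to 1 (shut). A call has 1 to 20 rows; each row is the pose to reach, as a shift and turn from the pose commanded when the call began, along the tool's axes at that moment; what a row does not reach only later rows make up. A row lasts 1/8 s, in which the tool goes at most 62.5 mm and 10.7 degrees, less where a joint would pass 70% of its speed; a pose out of reach is approached as far as the arm can. A call with a gripper value outside its range is refused whole. The fingers move at their own pace and stop on an object; "grip_force" is the grip in N (left out, the last holds). Time passes only in rows, so rows that repeat a pose let the fingers close. It gives the time, the measured TCP pose, the force and the opening at its end, in the units of the state.
- get_obs(): the state, without advancing time (a new reading comes with each control period).
- eyes.snapshot(name): name is "side" or "top" or "wrist"; returns the picture (400x640x3 uint8, red, green, blue); there is no depth.
- eyes.camera_info(name): a dict with "vertical_fov" (degrees; the focal length in pixels is half the picture's height over the tangent of half this angle, whatever the lens; pixels are square), "cx", "cy" (the principal point, pixels), "xyz" and "attitude" of the camera in the world. Camera axes: x right, y down, z forward; pixel columns grow to the right and rows downward; lengths in mm; the calibration is good to about 2 mm. A picture is of the moment at which its call begins: read the wrist's pose just before it. camera_info takes no time and is no camera call; for the wrist camera it gives the pose at the moment of the call.
- order.finish_job(): hands the job in, once; it reports no verdict.
Trained networks look in the newest picture that a camera, given by its name, has taken for a name from the list of things; names that differ only in an ending like _2 or _b are one class to them, and where a whole thing is asked for, a point or a joint stands for the part that bears it (a point fixed in the world has none). Each returns a list of dicts, best first, with "conf" (0 to 1); they miss things now and then, are a little off and sometimes report something else, mostly with a low value. They report only what shows in the picture. A call takes as long as a camera call.
- nets.find_in(camera, name): "at" ([x, y, z] in mm, in the coordinates of the camera as it stood for that picture, good to about 4 mm: the middle of the surface that is visible of it).
- nets.trace(camera, name): "region" (400x640 bool, what is visible of it).
The state is a dict: "time": time; "q": joint angles; "qd": joint speeds; "joint_torque": joint torques, N m; "tcp_pos": TCP position; "tool_rot": TCP orientation; "contact_force": force on the tool from outside, world axes, zero at the start; "torque": the same for the moment, N m; "opening": opening from 0.0 (shut) to 1.0 (fully open).
Only numpy, scipy, OpenCV 4.12 (cv2) and the standard library are available. Lean on these libraries where they do the work, as an engineer would, in place of code of your own. Each camera call takes 0.05 s, during which the arm holds its last target.

## Task

Use the sprung striker jig to drive the dowel in the loose metal block fully home. With the striker still at rest, stand the block upright in the jig's seat, dowel towards the striker head, back right up against the anvil and side against the low end stop, and let go of it. Then swing the striker back by its handle post until the catch holds it, without jamming the arm hard into the buffer behind the catch, let go, and press the trip pad so that the blow drives the dowel flush, leaving the block in its seat and everything else on the bench where it lies.

Things in the scene. Friction and masses are not known exactly. Their poses are not given: they have to be found in the camera images.
- block: the workpiece: plain bright metal block 48 (its x) x 44 (its y) x 46 mm high, 0.2 to 0.35 kg, loose on the bench right of the jig. Origin: centre of its underside. Two dark screw heads on top; a 10 mm steel dowel stands out of the middle of its +y face, 23 mm above the underside. Grip it across its 48 mm width, by the upper half.
- pin (a joint): how far the dowel has been driven (m): 0 to 0.001 at the start, when it stands 8 to 7 mm proud of the block's +y face; 0.008 is flush. A tight fit: it moves only under some 20 N or a blow.
- block_back (a point): point on the block: bottom middle of its plain back face (-y face, opposite the dowel).
- jig: the pin-driving jig, bolted to the bench: grey base plate 236 x 330 x 10 mm. Origin at bench height under the middle of the seat; x away from the robot, y to its left, yaw within 0.18 rad. In its frame (mm) the dark seat is a step x -36 to 36, y -43 to 31, top at z = 26, open towards +y (the striker) and -x.
- seat (a point): centre of the underside of a block that is home, on the seat's top (26 mm above the bench). A block at home has the jig's orientation and touches seat, anvil and end stop. The end stop is a low bar on the seat, 10 mm high: its face is 24 mm from this point towards the jig's +x and runs y -20 to 14.
- seat_back (a point): where block_back lies when the block is home: 22 mm from seat towards the jig's -y, at the foot of the anvil, an upright steel wall 40 mm higher than the seat, 64 mm wide along x.
- pivot (a point): the striker's vertical pivot axis, 49 mm above the bench (the arm's mid height), at x = -110, y = 60 mm in the jig's frame; boss, coiled torsion spring and nut rise to 92 mm. The spring pulls the arm towards rest with 1.2 N m per rad: at the handle about 6.5 N at 0.9 rad, 9.5 N at 1.3.
- striker (a joint): angle of the striker arm (rad), anticlockwise from above. 0 at rest: the arm points along the jig's +x, its round head 8 mm short of a seated block's dowel (only its swing carries it on to the block). It is cocked towards +y; the catch is clamped elsewhere each time and holds the arm somewhere from 0.90 to 1.32. Let go before that, it flies back.
- handle (a point): middle of the handle post, 165 mm from the pivot, 76 mm above the bench: upright black round post 14 mm thick, from the arm's top (56 mm) up to 96 mm. Arm 16 mm wide, underside at 42 mm; it ends 12 mm beyond the post's axis. Fingers may stand round the post or push it, tips above 57 mm; catch and buffer stay below that.
- striker_head (a point): middle of the striker's round head, 110 mm from the pivot. Feel of the cocking, at the handle: in the last 0.2 rad the arm climbs the catch's ramp (1 to 3 N more, then a drop); about 5 mm past the catch a sprung buffer adds some 2.4 N per mm and bottoms 5 mm on. 14 N in all is past the catch and safe, over some 22 N is jamming. Easing back 8 to 12 mm from there sets the arm on the catch.
- trip_pad (a point): centre of the top of the trip pad: ribbed steel pad 36 x 36 mm, 56 mm above the bench, on the outer end of the hinged plate that carries the catch, outside the circle the handle sweeps. Pressed straight down about 9 mm with 3 to 5 N it draws the catch from under the arm and the striker flies; it stops at 11 mm and springs back.
- grease_tin: bystander: round tin with green lid, 69 mm wide, 33 mm high; leave it be.
- side_cutters: bystander: side cutters with red grips, 142 mm long, lying in front of the block; leave them be.
- hex_key: bystander: bent hex key 114 mm long, on the far left part of the jig's base plate; leave it be.
- bolt_a: bystander: steel bolt 35 mm tall standing on its head behind the block; leave it be.
- tape_roll: bystander: black roll of tape 66 mm across, far left corner of the bench; leave it be.
- marker: bystander: marker pen, black and blue, 133 mm long, left edge of the bench; leave it be.

How it is judged:
By the outcome, as a careful person would: the job done as asked, in the order asked, and still so for the second after the job is handed in, with the robot touching nothing.
It also fails if it takes over 58 s, if anything falls off the work surface, if the arm or the gripper's body presses on something with over 40 N, if the wrist force passes 120 N, or if a joint passes its speed limit or range.

## Working session

There is one attempt and no reset: what is moved stays moved. The work goes in short steps, Python scripts to look and compute and a tool call to move; the robot and the scene stay as the last step left them, time stands still between calls to the robot, and variables do not carry over. Pictures are saved under pics/ and viewed, and the job is handed in when it is done.

Besides the shell and the picture viewer there is one more tool, called after "Request:" as name(argument=value, ...), one argument or row to a line, values as JSON. servo_tool: Moves the arm, as the interface text tells. Its arguments: {"type":"object","properties":{"delta_rot":{"type":"array","items":{"type":"array","items":{"type":"number"}}},"linear":{"type":"array","items":{"type":"array","items":{"type":"number"}}},"fingers":{"type":"array","items":{"type":"number"}},"grip_force":{"type":"number"}},"required":["delta_rot","linear","fingers"]}

```bash
ls; mkdir -p pics
python3 - <<'E'
from cell import get_obs, eyes, order, nets, env
import cv2,numpy as np
o=get_obs();print(o)
for n in ("side","top","wrist"):
    ci=eyes.camera_info(n);print(n,ci)
    im=eyes.snapshot(n);cv2.imwrite(f"pics/{n}0.png",im[:,:,::-1])
E
```

```text
pics
{'time': 0.0, 'q': array([ 1.1131162 ,  0.46942903, -0.04861489,  1.53368839,  0.02411646,
        1.14098051, -0.08228473]), 'qd': array([-0.00039758,  0.0006923 , -0.00095746, -0.0006362 ,  0.00037359,
        0.00081283,  0.00205199]), 'joint_torque': array([ 2.88550482e-04, -5.10298991e+01, -4.62842791e-02, -2.37707412e+01,
        1.06607628e-02,  7.55617744e-03,  3.89139004e-06]), 'tcp_pos': array([ 280.40423696, -613.33845488,  216.37220895]), 'tool_rot': array([ 9.77098291e-01,  2.12786301e-01, -2.40975566e-04, -9.28698208e-04]), 'contact_force': array([-0.12798182,  0.04132351,  0.02896905]), 'torque': array([-0.04892514, -0.03178076, -0.00217916]), 'opening': 1.0019779078642577}
side {'vertical_fov': 50.21077024237128, 'cx': 319.496655972786, 'cy': 203.2568913457437, 'xyz': array([  539.01217613, -1062.64807585,   636.76852635]), 'attitude': array([ 0.85171855,  0.00686564, -0.01392861, -0.52376939])}
top {'vertical_fov': 43.3101854867608, 'cx': 319.04686298134794, 'cy': 209.12790707068046, 'xyz': array([ 376.92388244,   41.25446007, 1444.48890001]), 'attitude': array([-0.70528986,  0.70789826, -0.01907338,  0.03290092])}
wrist {'vertical_fov': 71.37681884950898, 'cx': 319.6021186411759, 'cy': 198.313006342606, 'xyz': array([ 342.99520716, -584.18652846,  373.69928536]), 'attitude': array([ 0.8332992 , -0.53528594, -0.07513208,  0.11591624])}
```

View pics/top0.png

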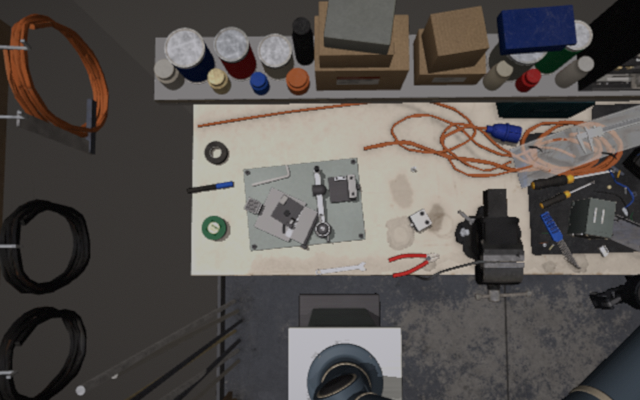

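View pics/side0.png

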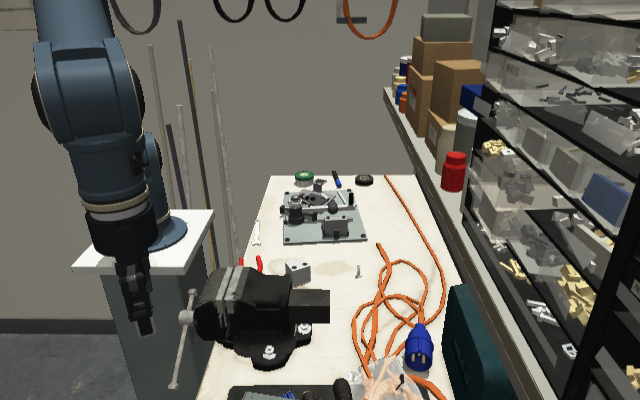

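View pics/wrist0.png

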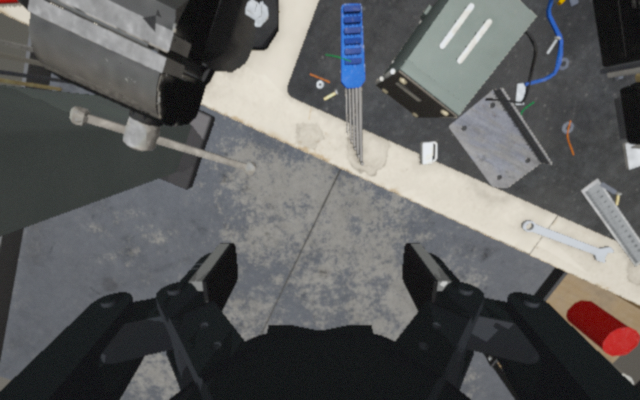

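```bash
cat > h.py <<'E'
from cell import get_obs, eyes, order, nets, env
import cv2,numpy as np
from scipy.spatial.transform import Rotation as R
def K(ci):
    f=200/np.tan(np.radians(ci["vertical_fov"]/2)); return f,ci["cx"],ci["cy"]
def c2w(ci,p): return R.from_quat(ci["attitude"]).apply(p)+ci["xyz"]
def proj(ci,P):
    f,cx,cy=K(ci); p=R.from_quat(ci["attitude"]).inv().apply(np.atleast_2d(P)-ci["xyz"])
    return np.c_[f*p[:,0]/p[:,2]+cx, f*p[:,1]/p[:,2]+cy]
def ray(ci,uv,z):
    f,cx,cy=K(ci); uv=np.atleast_2d(uv).astype(float)
    d=R.from_quat(ci["attitude"]).apply(np.c_[(uv[:,0]-cx)/f,(uv[:,1]-cy)/f,np.ones(len(uv))])
    return ci["xyz"]+d*((z-ci["xyz"][2])/d[:,2])[:,None]
def find(cam,names,ci=None):
    ci=ci or eyes.camera_info(cam)
    for n in names:
        for r in nets.find_in(cam,n)[:2]:
            print(cam,n,round(r["conf"],2),c2w(ci,np.array(r["at"])).round(1),proj(ci,c2w(ci,np.array(r["at"])))[0].round(1))
E
python3 - <<'E'
from h import *
N=["block","jig","striker","pivot","handle","striker_head","trip_pad","seat"]
find("top",N); find("side",N)
im=cv2.imread("pics/top0.png")
cv2.imwrite("pics/topz.png",cv2.resize(im[145:265,235:375],None,fx=5,fy=5,interpolation=cv2.INTER_CUBIC))
cv2.imwrite("pics/topb.png",cv2.resize(im[190:290,370:510],None,fx=5,fy=5,interpolation=cv2.INTER_CUBIC))
im=cv2.imread("pics/side0.png")
cv2.imwrite("pics/sidez.png",cv2.resize(im[170:290,240:400],None,fx=5,fy=5,interpolation=cv2.INTER_CUBIC))
print(get_obs()["time"])
E
```

```text
top block 0.81 [ 447.  -211.4   46.2] [420.2 220.6]
top jig 0.63 [493.6 108.   10.8] [305.4 205.3]
top striker 0.95 [523.8  70.5  55. ] [318.2 193.2]
top striker 0.4 [492.9 105.8   9.8] [306.2 205.6]
top pivot 0.94 [493.  106.4  10.3] [306.  205.6]
top handle 0.95 [521.2  68.   55.7] [319.1 194. ]
top striker_head 0.62 [524.6  70.6  59. ] [318.1 192.7]
top striker_head 0.44 [430.4 365.5  30.4] [213.9 227.5]
top trip_pad 0.64 [461.7 173.   23.1] [282.3 216.3]
top trip_pad 0.2 [ 338.8 -200.6   13.5] [414.9 259.5]
top seat 0.81 [491.1 108.4   8.7] [305.3 206.3]
side block 0.75 [ 455.8 -226.4   35.9] [298.  269.9]
side jig 0.34 [ 601.9 -206.    12.1] [358.6 273.1]
side striker 0.92 [522.   63.5  51.7] [327. 208.]
side striker 0.19 [500.1  52.4  10.6] [319.8 221.9]
side pivot 0.87 [500.2  46.4  13.5] [319.7 222. ]
side handle 0.63 [ 456.5 -227.8   40.2] [298.2 268.7]
side handle 0.61 [524.2  57.4  55.6] [327.7 207.8]
side striker_head 0.65 [521.2  61.8  53.9] [326.7 207.6]
side trip_pad 0.58 [484.8 164.1  36.5] [315.7 197.7]
side seat 0.59 [495.9  48.5  11.6] [318.3 222.2]
0.95
```

View pics/topz.png

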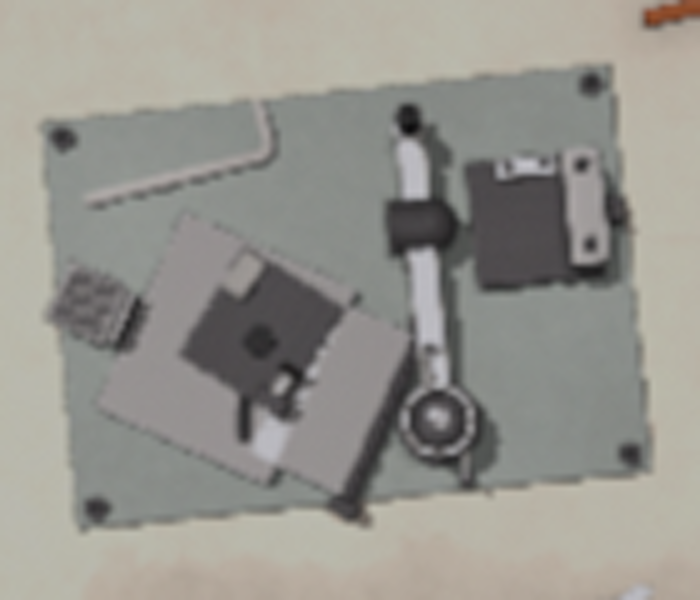

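View pics/sidez.png

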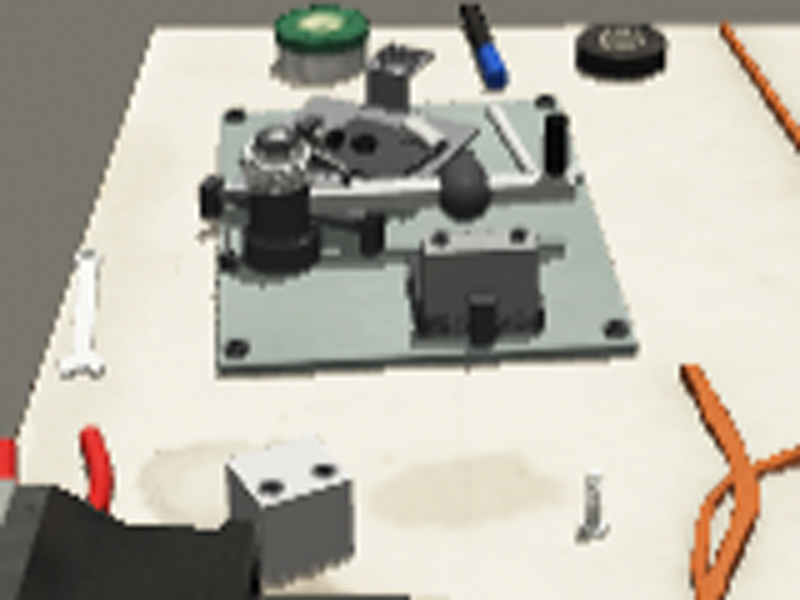

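View pics/topb.png

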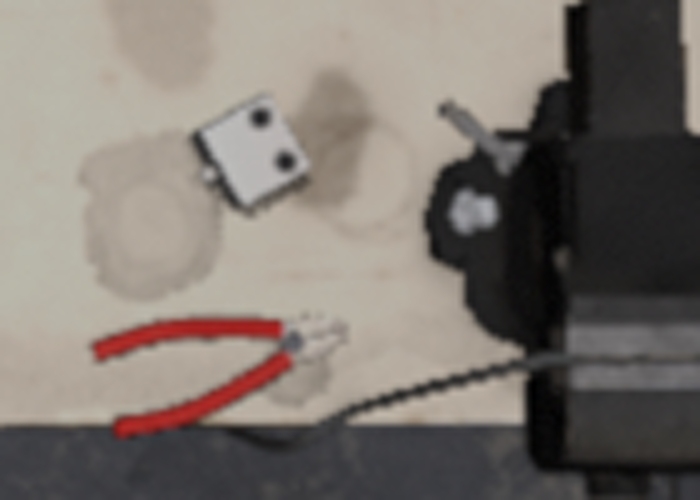

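```bash
cat >> h.py <<'E'
import json,os
def cmd_pose():
    return json.load(open("cmd.json")) if os.path.exists("cmd.json") else None
def setcmd(p,phi): json.dump([list(map(float,p)),float(phi)],open("cmd.json","w"))
# tool pointing down, yaw phi(deg): x=(c,s,0) y=(s,-c,0) z=down
def plan(targets,c=None):
    """targets: list of (x,y,z,phi_deg); prints linear cm & rot deg vs commanded"""
    p0,ph0=c or cmd_pose(); p0=np.array(p0); a=np.radians(ph0)
    M=np.array([[np.cos(a),np.sin(a),0],[np.sin(a),-np.cos(a),0],[0,0,-1]])
    for t in targets:
        print("lin cm",(M@(np.array(t[:3])-p0)/10).round(2).tolist(),"rotz",round(-(t[3]-ph0),2))
E
python3 - <<'E'
from h import *
q=R.from_quat(get_obs()["tool_rot"]); print(q.as_matrix().round(3))
a=q.as_matrix()[:,0]; ph=np.degrees(np.arctan2(a[1],a[0]));print(ph)
setcmd([280.699,-613.888,217.435],ph)
ci=eyes.camera_info("wrist");print(R.from_quat(ci["attitude"]).as_matrix().round(3))
ct=eyes.camera_info("top")
z=lambda x,y:(235+(x-2)/5,145+(y-2)/5)
c=[z(42,120),z(611,66),z(650,472),z(80,530)]
P=ray(ct,c,10);print(P.round(1))
for i in range(4):
  d=P[(i+1)%4]-P[i];print(np.linalg.norm(d).round(1),np.degrees(np.arctan2(d[1],d[0])).round(2))
print("centre",P.mean(0))
print("pivot",ray(ct,[z(438,418)],90))
print("seat dark corners",ray(ct,[z(468,165),z(482,288),z(560,285)],26))
print("handle top",ray(ct,[z(408,115)],96))
print("head",ray(ct,[z(430,225)],52))
zb=lambda x,y:(370+(x-2)/5,190+(y-2)/5)
B=ray(ct,[zb(196,134),zb(266,94),zb(313,165),zb(245,207)],46);print("block",B.round(1),B.mean(0))
print("trip",ray(ct,[z(95,305)],56))
find("top",["grease_tin","side_cutters","hex_key","bolt_a"])
E
```

```text
[[ 0.909  0.416  0.   ]
 [ 0.416 -0.909 -0.   ]
 [ 0.     0.    -1.   ]]
24.569634657436364
[[ 0.416 -0.875 -0.248]
 [-0.91  -0.4   -0.114]
 [ 0.001  0.274 -0.962]]
[[600.7 288.   10. ]
 [630.  -39.8  10. ]
 [397.  -59.9  10. ]
 [365.1 264.4  10. ]]
329.1 -84.89
233.9 -175.06
325.9 95.62
236.8 5.73
centre [498.23748047 113.18105259  10.        ]
pivot [[425.28881301  59.28760073  90.        ]]
seat dark corners [[571.01144725  42.62943832  26.        ]
 [500.94454113  35.02014683  26.        ]
 [502.43882398  -9.03311911  26.        ]]
handle top [[588.83013571  74.8565884   96.        ]]
head [[533.96685007  63.87424542  52.        ]]
block [[ 458.7 -180.3   46. ]
 [ 480.7 -219.3   46. ]
 [ 441.2 -244.5   46. ]
 [ 418.1 -206.6   46. ]] [ 449.70035798 -212.69391054   46.        ]
trip [[489.86465502 249.76329521  56.        ]]
top grease_tin 0.91 [428.8 364.4  29.6] [214.3 228.1]
top side_cutters 0.72 [ 340.1 -201.5   11.9] [415.1 259. ]
top side_cutters 0.57 [492.9 111.6  11.3] [304.2 205.6]
top hex_key 0.73 [ 445.5 -209.6   44.3] [419.4 221.1]
top hex_key 0.62 [564.6 192.   15.1] [276.  180.6]
```

Run:
```python
from h import *
plan([(290,-590,300,24.57),(300,-540,320,30),(450,-212,320,120.5),(450,-212,190,120.5)])
```

```text
lin cm [1.84, -1.79, -8.26] rotz -0.0
lin cm [4.83, -5.92, -10.26] rotz -5.43
lin cm [32.11, -29.51, -10.26] rotz -95.93
lin cm [32.11, -29.51, 2.74] rotz -95.93
```

Request:
servo_tool(
  linear=[
    [1.84,-1.79,-6],
    [4.8,-5.9,-10.3],
    [8.5,-9.2,-10.3],
    [12,-12.2,-10.3],
    [16,-15.5,-10.3],
    [20,-19,-10.3],
    [24,-22.5,-10.3],
    [28,-26,-10],
    [31,-28.5,-6],
    [32.11,-29.51,-2],
    [32.11,-29.51,2.7],
    [32.11,-29.51,2.7],
    [32.11,-29.51,2.7],
  ],
  delta_rot=[
    [0,0,0],
    [0,0,-9],
    [0,0,-19],
    [0,0,-29],
    [0,0,-39],
    [0,0,-49],
    [0,0,-59],
    [0,0,-69],
    [0,0,-79],
    [0,0,-89],
    [0,0,-95.9],
    [0,0,-95.9],
    [0,0,-95.9],
  ],
  fingers=[0,0,0,0,0,0,0,0,0,0,0,0,0],
)

```text
time: 2.78
tcp_pos: [451.1, -212.7, 192.0]
tool_rot: [0.497, 0.867, 0.0, 0.001]
contact_force: [-0.4, -0.1, 0.2]
opening: 0.997
```

Run:
```python
from h import *
o=get_obs(); a=R.from_quat(o["tool_rot"]).as_matrix();print(a.round(3),o["q"].round(2))
ci=eyes.camera_info("wrist");im=eyes.snapshot("wrist");cv2.imwrite("pics/w1.png",im[:,:,::-1])
np.save("w1.npy",np.array([ci],dtype=object),allow_pickle=True)
find("wrist",["block"],ci)
r=nets.trace("wrist","block")[0];m=r["region"];print(r["conf"],m.sum())
cv2.imwrite("pics/m1.png",m.astype(np.uint8)*255)
```

```text
[[-0.505  0.863  0.002]
 [ 0.863  0.505 -0.001]
 [-0.002  0.001 -1.   ]] [ 0.79  0.25 -0.5   1.95  0.14  0.97  0.75]
wrist block 0.95 [ 453.2 -210.4   48.2] [322.3 183.7]
0.71 1904
```

View pics/w1.png

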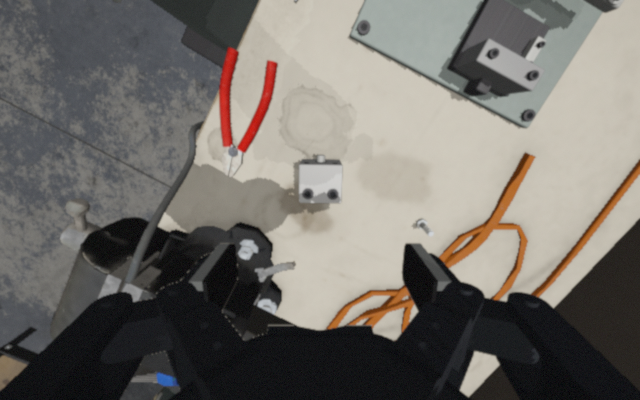

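Run:
```python
from h import *
im=cv2.imread("pics/w1.png")
cv2.imwrite("pics/w1z.png",cv2.resize(im[145:215,280:360],None,fx=8,fy=8,interpolation=cv2.INTER_CUBIC))
cv2.imwrite("pics/m1z.png",cv2.resize(cv2.imread("pics/m1.png")[145:215,280:360],None,fx=8,fy=8,interpolation=cv2.INTER_NEAREST))
```

```text
(no output)
```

View pics/w1z.png

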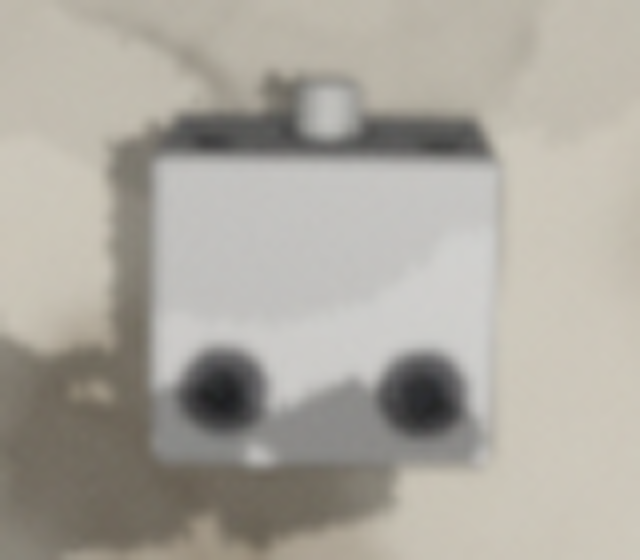

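Run:
```python
from h import *
ci=np.load("w1.npy",allow_pickle=True)[0]
z=lambda x,y:(280+(x-3.5)/8,145+(y-3.5)/8)
P=ray(ci,[z(153,155),z(499,160),z(486,465),z(153,462)],46);print(P.round(1),P.mean(0).round(1))
for i in range(4):
  d=P[(i+1)%4]-P[i];print(np.linalg.norm(d).round(1),np.degrees(np.arctan2(d[1],d[0])).round(2))
print("screws",ray(ci,[z(222,390),z(423,393)],46).round(1))
f=ray(ci,[z(328,105)],23);print(f)
```

```text
[[ 419.9 -204.8   46. ]
 [ 461.1 -181.5   46. ]
 [ 482.4 -219.6   46. ]
 [ 441.3 -243.1   46. ]] [ 451.2 -212.2   46. ]
47.3 29.48
43.6 -60.84
47.4 -150.24
43.9 119.13
screws [[ 444.5 -228.9   46. ]
 [ 469.2 -215.    46. ]]
[[ 438.78625489 -189.4528408    23.        ]]
```

Run:
```python
from h import *
a=np.radians(24.57)
M=np.array([[np.cos(a),np.sin(a),0],[np.sin(a),-np.cos(a),0],[0,0,-1]])
c=np.array([280.699,-613.888,217.435])+M.T@(np.array([32.11,-29.51,2.7])*10);print(c)
o=get_obs();print(o["tcp_pos"],o["time"],R.from_quat(o["tool_rot"]).as_rotvec())
x=o["tool_rot"];print(np.degrees(2*np.arctan2(x[1],x[0])))
setcmd(c,120.47)
plan([(451.2,-212.2,100,119.5),(451.2,-212.2,33,119.5)])
```

```text
[ 450.02070761 -211.99326337  190.435     ]
[ 451.25933088 -212.75593026  192.43819216] 2.925 [ 1.55974354e+00  2.72244047e+00 -2.62619873e-06]
120.38139061739471
lin cm [-0.08, 0.09, 9.04] rotz 0.97
lin cm [-0.08, 0.09, 15.74] rotz 0.97
```

Request:
servo_tool(
  linear=[
    [-0.1,0.0,4],
    [-0.1,0.0,9],
    [-0.1,0.0,9],
  ],
  delta_rot=[
    [0,0,1],
    [0,0,1],
    [0,0,1],
  ],
  fingers=[0,0,0],
)

```text
time: 3.3
tcp_pos: [448.6, -212.4, 98.8]
tool_rot: [0.504, 0.864, -0.0, -0.003]
contact_force: [-1.0, 0.1, 0.4]
opening: 1.003
```

```bash
cat >> h.py <<'E'
def adv(lin,rot):
    p0,ph0=cmd_pose(); a=np.radians(ph0)
    M=np.array([[np.cos(a),np.sin(a),0],[np.sin(a),-np.cos(a),0],[0,0,-1]])
    setcmd(np.array(p0)+M.T@(np.array(lin)*10),ph0-rot); 
    o=get_obs();x=o["tool_rot"];p,ph=cmd_pose()
    print("cmd",np.round(p,1),round(ph,2),"meas",o["tcp_pos"].round(1),np.degrees(2*np.arctan2(x[1],x[0])).round(2),"t",round(o["time"],2),"F",o["contact_force"].round(1),"op",round(o["opening"],3))
E
python3 - <<'E'
from h import *
adv([-.1,0,9],1)
ci=eyes.camera_info("wrist");im=eyes.snapshot("wrist");cv2.imwrite("pics/w2.png",im[:,:,::-1])
np.save("w2.npy",np.array([ci],dtype=object),allow_pickle=True)
cv2.imwrite("pics/w2z.png",cv2.resize(im[130:290,180:460,::-1],None,fx=2.8,fy=2.8,interpolation=cv2.INTER_CUBIC))
o=get_obs();print(o["tcp_pos"])
E
```

```text
cmd [ 450.5 -212.9  100.4] 119.47 meas [ 448.6 -212.4   98.8] 119.43 t 3.3 F [-1.   0.1  0.4] op 1.003
[ 450.56720969 -212.89561284  100.83444555]
```

View pics/w2z.png

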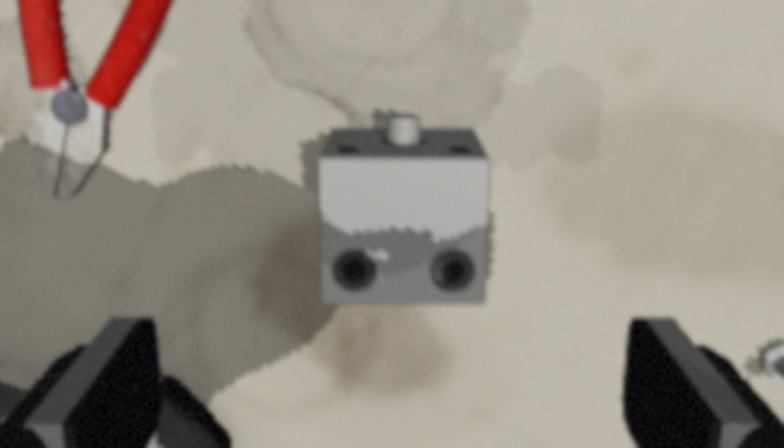

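Run:
```python
from h import *
ci=np.load("w2.npy",allow_pickle=True)[0]
z=lambda x,y:(180+(x-.9)/2.8,130+(y-.9)/2.8)
P=ray(ci,[z(320,157),z(489,158),z(485,304),z(322,304)],46);print(P.round(1),P.mean(0).round(1))
for i in range(4):
  d=P[(i+1)%4]-P[i];print(np.linalg.norm(d).round(1),np.degrees(np.arctan2(d[1],d[0])).round(2))
plan([(451.2,-212.4,33,119.5)])
o=[get_obs()["tcp_pos"] for i in range(1)];print(o)
# fingertip mid: tip inner corners
```

```text
[[ 420.7 -204.4   46. ]
 [ 461.6 -181.6   46. ]
 [ 483.3 -219.6   46. ]
 [ 441.9 -243.    46. ]] [ 451.9 -212.2   46. ]
46.8 29.12
43.7 -60.18
47.6 -150.49
44.0 118.76
lin cm [0.01, 0.08, 6.74] rotz -0.03
[array([ 450.56720969, -212.89561284,  100.83444555])]
```

Request:
servo_tool(
  linear=[
    [0.0,0.1,3],
    [0.0,0.1,5.5],
    [0.0,0.1,6.7],
    [0.0,0.1,6.7],
    [0.0,0.1,6.7],
    [0.0,0.1,6.7],
    [0.0,0.1,6.7],
    [0.0,0.1,6.7],
  ],
  delta_rot=[
    [0,0,0],
    [0,0,0],
    [0,0,0],
    [0,0,0],
    [0,0,0],
    [0,0,0],
    [0,0,0],
    [0,0,0],
  ],
  fingers=[0,0,0,0,1,1,1,1],
  grip_force=50,
)

```text
time: 4.35
tcp_pos: [451.5, -212.5, 33.6]
tool_rot: [0.504, 0.864, -0.0, 0.0]
contact_force: [-0.3, 0.7, -0.3]
opening: 0.145
```

Run:
```python
from h import *
adv([0,.1,6.7],0)
plan([(451.5,-212.2,140,119.5),(538,12,160,95.5)])
```

```text
cmd [ 451.4 -212.4   33.4] 119.47 meas [ 451.5 -212.5   33.6] 119.46 t 4.35 F [-0.3  0.7 -0.3] op 0.145
lin cm [0.01, 0.02, -10.66] rotz -0.03
lin cm [15.27, 18.58, -12.66] rotz 23.97
```

Run:
```python
from h import *
im=eyes.snapshot("wrist");cv2.imwrite("pics/w3.png",im[:,:,::-1])
print(get_obs()["opening"])
```

```text
0.05437969659432495
```

View pics/w3.png

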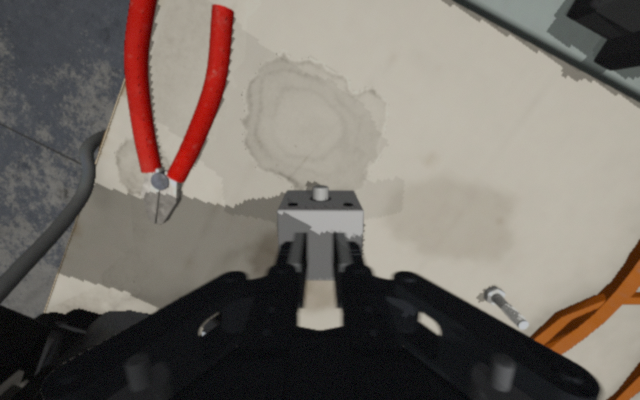

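Run:
```python
from h import *
ci=eyes.camera_info("wrist");o=get_obs()
print(ci["xyz"],o["tcp_pos"],o["opening"])
t=o["tcp_pos"]
print(proj(ci,[t,t+[0,0,-17],t+[0,0,54]]).round(1))
th=np.radians(29.4);X=np.array([np.cos(th),np.sin(th),0]);Y=np.array([-np.sin(th),np.cos(th),0]);C=np.array([451.6,-212.2,46])
print(proj(ci,[C+X*a+Y*b for a,b in((-24,22),(24,22),(24,-22),(-24,-22))]).round(1))
im=cv2.imread("pics/w3.png");cv2.imwrite("pics/w3z.png",cv2.resize(im[170:330,230:430],None,fx=4,fy=4,interpolation=cv2.INTER_CUBIC))
find("wrist",["block"])
find("top",["block"])
```

```text
[ 416.63100171 -151.38891355  190.76752587] [ 451.45918469 -212.42277186   33.5433939 ] 0.05437969659432495
[[320.1 238.2]
 [320.  227.8]
 [320.3 290.5]]
[[276.8 210.3]
 [364.5 210.4]
 [361.1 281.1]
 [279.8 281. ]]
wrist block 0.72 [ 449.8 -200.7   49.7] [328.  231.7]
top block 0.81 [ 447.  -211.4   46.2] [420.2 220.6]
```

View pics/w3z.png

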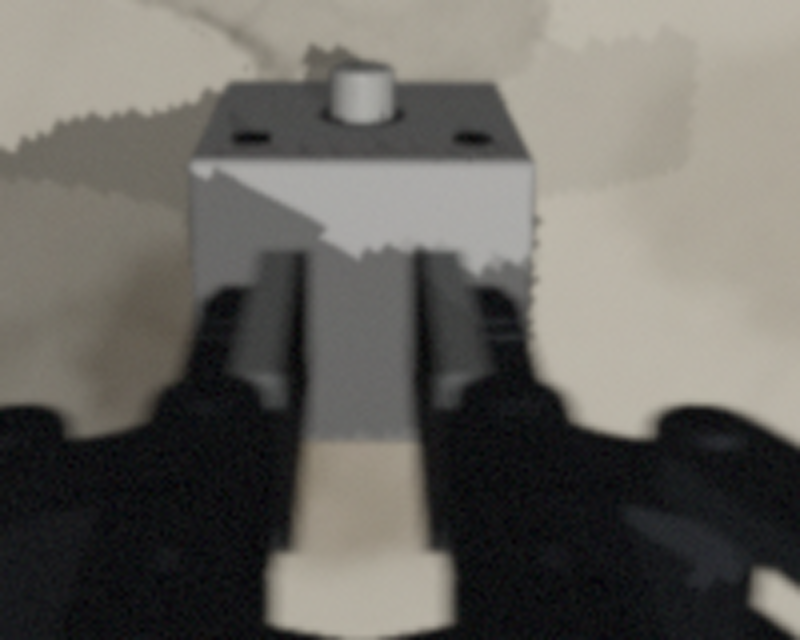

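Run:
```python
from h import *
im=eyes.snapshot("side")[:,:,::-1]
cv2.imwrite("pics/s4.png",cv2.resize(im[100:330,180:440],None,fx=3,fy=2.6,interpolation=cv2.INTER_CUBIC))
im=eyes.snapshot("wrist")[:,:,::-1]
cv2.imwrite("pics/w4.png",cv2.resize(im[170:330,230:430],None,fx=4,fy=3.7,interpolation=cv2.INTER_CUBIC))
print(get_obs()["opening"],get_obs()["contact_force"])
```

```text
-0.0006882289580903876 [ 0.19832762  0.00213432 -0.18927735]
```

View pics/s4.png

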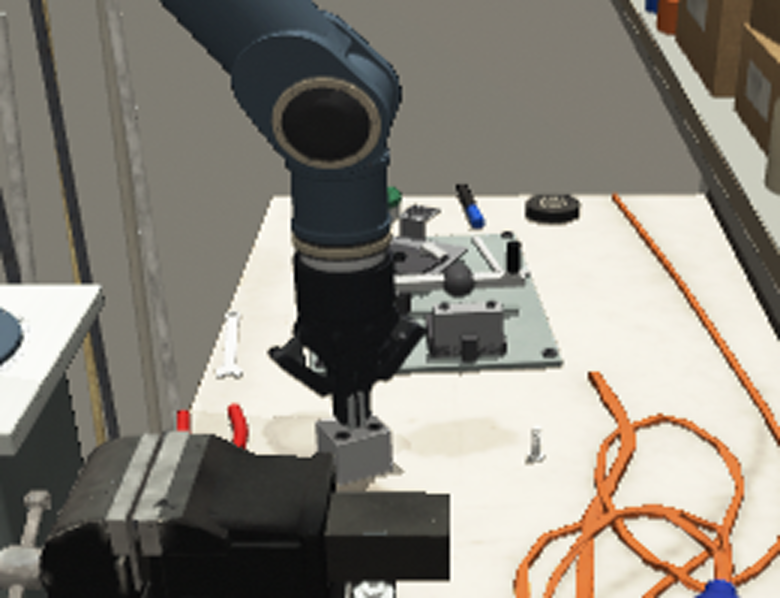

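View pics/w4.png

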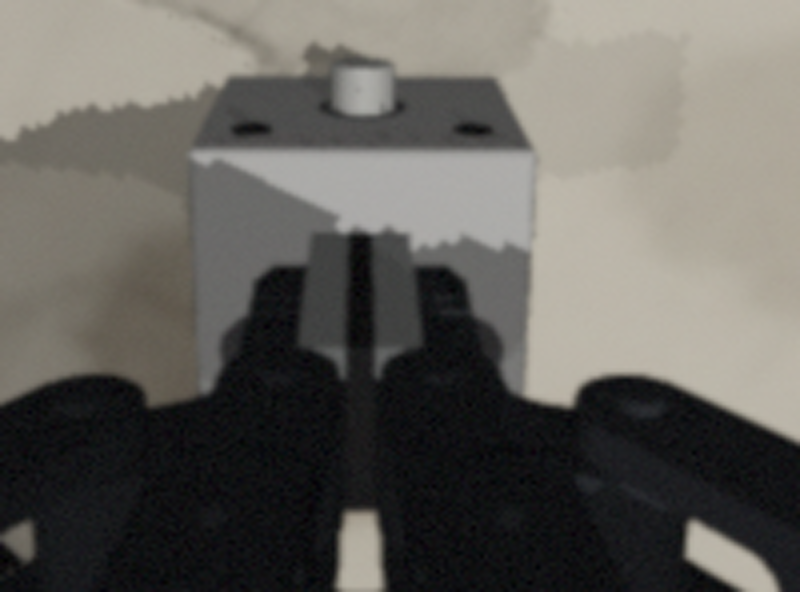

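Run:
```python
from h import *
print(env.tip_reach,[a for a in dir(env) if a[0]!='_'])
for a in dir(env):
    if a[0]!='_':
        v=getattr(env,a)
        if not callable(v): print(a,v)
o=get_obs();ci=eyes.camera_info("wrist");print(o["tcp_pos"],ci["xyz"])
```

```text
17.0 ['Unreachable', 'tip_reach']
tip_reach 17.0
[ 451.38955522 -212.34279807   33.40490031] [ 416.60636151 -151.35735585  190.63483756]
```

Request:
servo_tool(
  linear=[
    [0,0,0],
    [0,0,0],
    [0,0,0],
    [0,0,0],
    [0,0,1.5],
    [0,0,1.5],
  ],
  delta_rot=[
    [0,0,0],
    [0,0,0],
    [0,0,0],
    [0,0,0],
    [0,0,0],
    [0,0,0],
  ],
  fingers=[0,0,0,0,0,0],
)

```text
time: 5.35
tcp_pos: [450.2, -211.9, 17.0]
tool_rot: [0.504, 0.864, -0.0, -0.002]
contact_force: [1.0, 0.2, 0.7]
opening: 1.001
```

Run:
```python
from h import *
adv([0,0,1.5],0)
im=eyes.snapshot("wrist")[:,:,::-1]
cv2.imwrite("pics/w5.png",cv2.resize(im[130:330,180:460],None,fx=2.8,fy=2.8,interpolation=cv2.INTER_CUBIC))
im=eyes.snapshot("side")[:,:,::-1]
cv2.imwrite("pics/s5.png",cv2.resize(im[200:300,250:350],None,fx=6,fy=6,interpolation=cv2.INTER_CUBIC))
```

```text
cmd [ 451.4 -212.4   18.4] 119.47 meas [ 450.2 -211.9   17. ] 119.48 t 5.35 F [1.  0.2 0.7] op 1.001
```

View pics/w5.png

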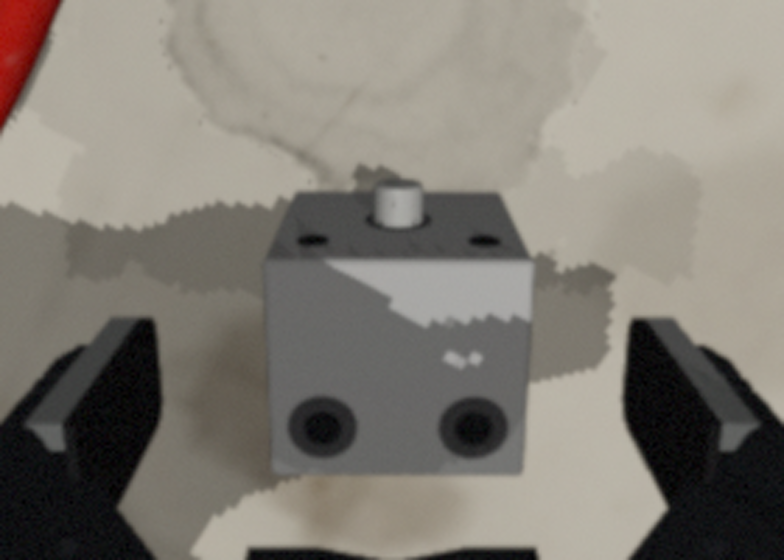

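View pics/s5.png

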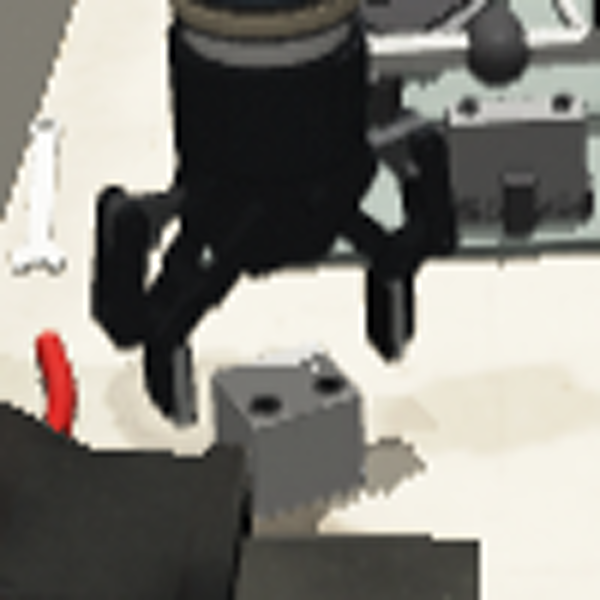

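Request:
servo_tool(
  linear=[
    [0,0.1,1.0],
    [0,0.1,2.0],
    [0,0.1,2.0],
    [0,0.1,2.0],
    [0,0.1,2.0],
    [0,0.1,2.0],
    [0,0.1,2.0],
  ],
  delta_rot=[
    [0,0,0],
    [0,0,0],
    [0,0,0],
    [0,0,0],
    [0,0,0],
    [0,0,0],
    [0,0,0],
  ],
  fingers=[0,0,0.2,0.8,1,1,1],
  grip_force=50,
)

```text
time: 6.32
tcp_pos: [452.5, -212.0, -1.4]
tool_rot: [0.504, 0.864, 0.0, 0.0]
contact_force: [0.3, -0.5, 0.1]
opening: 0.552
```

Run:
```python
from h import *
adv([0,.1,2.0],0)
im=eyes.snapshot("wrist")[:,:,::-1]
cv2.imwrite("pics/w6.png",cv2.resize(im[130:330,180:460],None,fx=2.8,fy=2.8,interpolation=cv2.INTER_CUBIC))
```

```text
cmd [ 452.3 -211.9   -1.6] 119.47 meas [ 452.5 -212.    -1.4] 119.47 t 6.33 F [ 0.3 -0.5  0.1] op 0.552
```

View pics/w6.png

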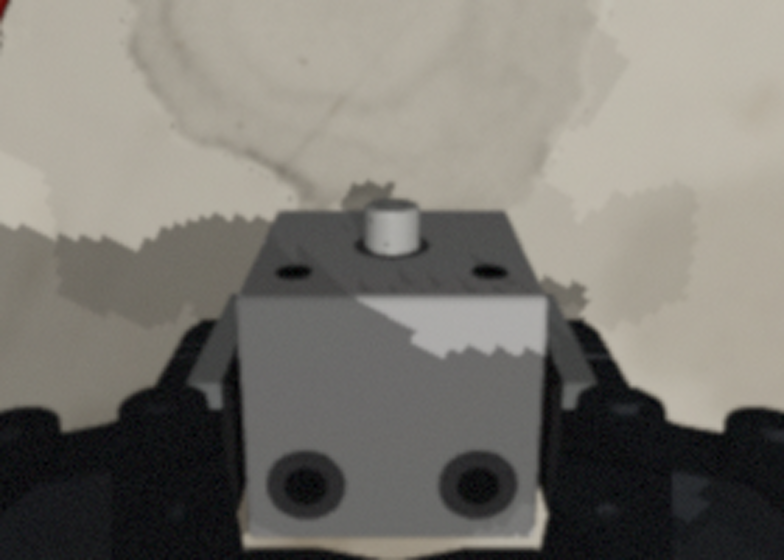

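Run:
```python
from h import *
ci=eyes.camera_info("wrist");o=get_obs();t=o["tcp_pos"]
z=lambda x,y:(180+(x-.9)/2.8,130+(y-.9)/2.8)
P=ray(ci,[z(237,296),z(548,296),z(538,536),z(246,536)],46)
a=np.radians(119.47);x=np.array([np.cos(a),np.sin(a)]);y=np.array([np.sin(a),-np.cos(a)])
d=(P-t)[:,:2];print(np.c_[d@x,d@y].round(1),t)
c=d.mean(0);print(c@x,c@y)
plan([(452.3,-212,100,119.47),(505,-90,125,95.5)])
```

```text
[[ 22.5 -23.9]
 [ 22.5  23.5]
 [-21.   24.2]
 [-21.  -24.7]] [ 452.50390305 -211.98757645   -1.38461604]
0.7430274596882711 -0.21046815967060953
lin cm [-0.01, -0.0, -10.16] rotz -0.0
lin cm [8.02, 10.59, -12.66] rotz 23.97
```

Run:
```python
from h import *
plan([(452.3,-212,60,119.47),(525,-60,150,95.47)])
```

```text
lin cm [-0.01, -0.0, -6.16] rotz -0.0
lin cm [9.64, 13.8, -15.16] rotz 24.0
```

Request:
servo_tool(
  linear=[
    [0,0,-3],
    [0,0,-7],
    [3,5,-11],
    [6,9,-15.2],
    [9.64,13.8,-15.2],
    [9.64,13.8,-15.2],
    [9.64,13.8,-15.2],
  ],
  delta_rot=[
    [0,0,0],
    [0,0,0],
    [0,0,8],
    [0,0,16],
    [0,0,24],
    [0,0,24],
    [0,0,24],
  ],
  fingers=[1,1,1,1,1,1,1],
)

```text
time: 7.25
tcp_pos: [524.1, -59.7, 149.7]
tool_rot: [0.672, 0.741, -0.001, -0.001]
contact_force: [-1.1, 0.1, -3.1]
opening: 0.554
```

Run:
```python
from h import *
adv([9.64,13.8,-15.2],24)
ci=eyes.camera_info("wrist");im=eyes.snapshot("wrist");cv2.imwrite("pics/w7.png",im[:,:,::-1])
np.save("w7.npy",np.array([ci],dtype=object),allow_pickle=True)
print(get_obs()["tcp_pos"],ci["xyz"])
```

```text
cmd [525.  -60.1 150.4] 95.47 meas [524.1 -59.7 149.7] 95.6 t 7.25 F [-1.1  0.1 -3.1] op 0.554
[523.75596991 -61.06849266 149.43377086] [517.00891839  10.0300417  306.90473424]
```

View pics/w7.png

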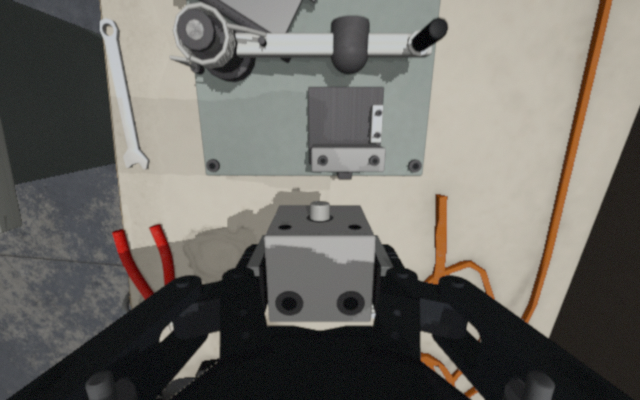

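Run:
```python
from h import *
im=cv2.imread("pics/w7.png")
cv2.imwrite("pics/w7z.png",cv2.resize(im[70:190,290:450],None,fx=5,fy=5,interpolation=cv2.INTER_CUBIC))
cv2.imwrite("pics/w7y.png",cv2.resize(im[0:120,160:460],None,fx=2.6,fy=2.6,interpolation=cv2.INTER_CUBIC))
for i in range(3):
  o=get_obs();ci=eyes.camera_info("wrist");A=R.from_quat(o["tool_rot"])
  print(A.inv().apply(ci["xyz"]-o["tcp_pos"]),(A.inv()*R.from_quat(ci["attitude"])).as_rotvec(),o["tcp_pos"])
  eyes.snapshot("wrist")
```

```text
[  70.02019021   -0.59185911 -157.25442361] [-0.21821187 -0.21781937  1.56005523] [523.75596991 -61.06849266 149.43377086]
[  70.05049755   -0.59315795 -157.25905011] [-0.21820997 -0.21780478  1.55998668] [523.69705325 -61.81527322 149.41041822]
[  69.9974941    -0.60315222 -157.22410217] [-0.21816716 -0.21789652  1.56002912] [523.83111364 -62.00011152 149.54347097]
```

View pics/w7z.png

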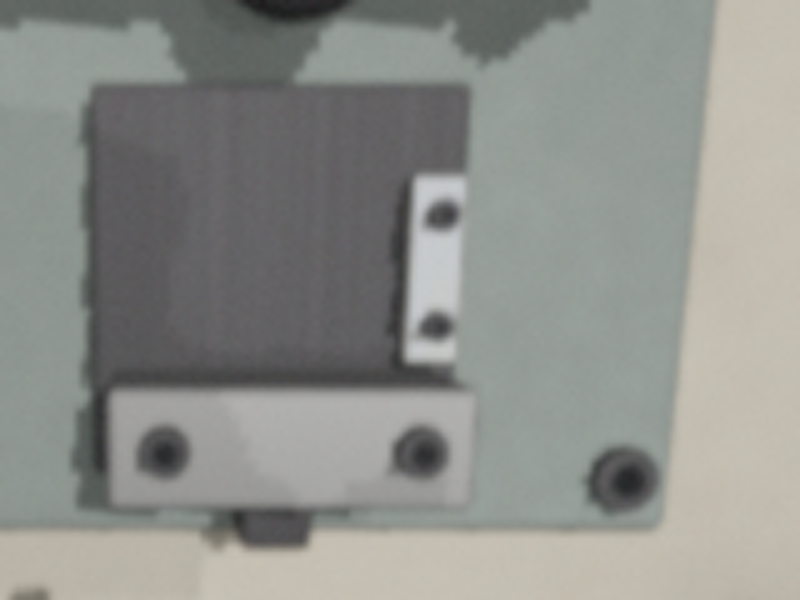

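View pics/w7y.png

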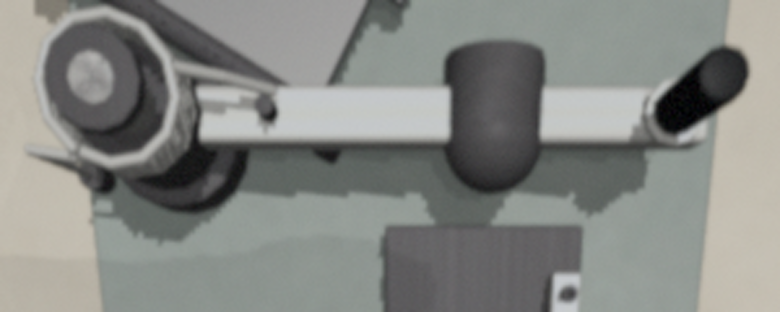

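```bash
cat >> h.py <<'E'
MT=np.array([70.02,-.595,-157.25]); MR=R.from_rotvec([-0.2182,-0.21784,1.56003])
def camcmd(cam="wrist",pose=None):
    p,ph=pose or cmd_pose(); a=np.radians(ph)
    A=R.from_matrix(np.array([[np.cos(a),np.sin(a),0],[np.sin(a),-np.cos(a),0],[0,0,-1]]))  # rows are axes -> symmetric
    A=R.from_matrix(np.array([[np.cos(a),np.sin(a),0],[np.sin(a),-np.cos(a),0],[0,0,-1]]).T)
    ci=dict(eyes.camera_info("wrist")); ci["xyz"]=np.array(p)+A.apply(MT); ci["attitude"]=(A*MR).as_quat(); return ci
def jw(j,P):
    x,y,th=j; P=np.atleast_2d(P).astype(float);c,s=np.cos(th),np.sin(th)
    return np.c_[x+c*P[:,0]-s*P[:,1],y+s*P[:,0]+c*P[:,1],P[:,2]]
E
python3 - <<'E'
from h import *
from scipy.optimize import least_squares
ci=camcmd(); print(ci["xyz"],(R.from_quat(np.load("w7.npy",allow_pickle=True)[0]["attitude"]).inv()*R.from_quat(ci["attitude"])).as_rotvec())
z=lambda x,y:(290+(x-2)/5,70+(y-2)/5); zy=lambda x,y:(160+(x-.8)/2.6,(y-.8)/2.6)
F=[((-36,31,26),z(92,85)),((36,31,26),z(470,85)),((-32,-22,66),z(108,388)),((32,-22,66),z(475,388)),((24,14,36),z(413,176)),((24,-20,36),z(404,360)),((-110,60,92),zy(92,77)),((55,60,96),zy(725,72))]
Pj=np.array([f[0] for f in F]);uv=np.array([f[1] for f in F])
for sel in (slice(0,6),slice(0,8)):
  r=least_squares(lambda j:(proj(ci,jw(j[:3],Pj[sel]+[0,0,0]))-uv[sel]).ravel(),[540,10,.09],x_scale=[1,1,.01],loss="soft_l1")
  print(r.x,np.degrees(r.x[2]));print((proj(ci,jw(r.x,Pj))-uv).round(1).tolist())
  # with height free of camera
  def g(j):
    c=dict(ci);c["xyz"]=ci["xyz"]+[0,0,j[3]];return (proj(c,jw(j[:3],Pj[sel]))-uv[sel]).ravel()
  r2=least_squares(g,[540,10,.09,0]);print("free h",r2.x, r2.fun.reshape(-1,2).round(1).tolist())
json.dump(list(r.x),open("jig.json","w"))
E
```

```text
[517.72106287   9.59189111 307.685     ] [0.00011974 0.00127947 0.00279399]
[5.42400018e+02 1.05471356e+01 9.42843420e-02] 5.40209486832646
[[-0.5, -0.3], [0.2, -0.3], [-0.3, 0.1], [1.0, 0.1], [-0.1, -0.0], [-0.2, 0.5], [0.3, 0.8], [-0.7, 1.1]]
free h [5.42658767e+02 1.05785082e+01 9.39204276e-02 2.44221464e+00] [[-0.1, -0.1], [-0.1, 0.0], [0.1, -0.2], [0.6, -0.1], [-0.3, 0.1], [-0.4, 0.3]]
[5.42402523e+02 1.07821769e+01 9.34879106e-02] 5.3564627101600335
[[-0.4, -0.6], [0.3, -0.5], [-0.3, -0.3], [1.0, -0.1], [-0.1, -0.2], [-0.2, 0.3], [0.4, 0.2], [-0.5, 0.8]]
free h [ 5.42354470e+02  1.07236647e+01  9.36883088e-02 -5.03796827e-01] [[-0.5, -0.6], [0.3, -0.5], [-0.3, -0.1], [1.0, -0.0], [-0.0, -0.2], [-0.1, 0.4], [-0.0, 0.1], [-0.3, 0.7]]
```

Run:
```python
from h import *
j=json.load(open("jig.json"))
for z in (150,60,29): 
  t=jw(j,[(-1.8,2.3,z)])[0]; print(t.round(1)); plan([(*t,np.degrees(j[2])+90)])
```

```text
[540.4  12.9 150. ]
lin cm [7.12, 2.23, 0.04] rotz 0.11
[540.4  12.9  60. ]
lin cm [7.12, 2.23, 9.04] rotz 0.11
[540.4  12.9  29. ]
lin cm [7.12, 2.23, 12.14] rotz 0.11
```

Request:
servo_tool(
  linear=[
    [4,1.2,0],
    [7.1,2.2,0],
    [7.1,2.2,4],
    [7.1,2.2,7],
    [7.1,2.2,9.0],
    [7.1,2.2,9.0],
    [7.1,2.2,9.0],
  ],
  delta_rot=[
    [0,0,0.1],
    [0,0,0.1],
    [0,0,0.1],
    [0,0,0.1],
    [0,0,0.1],
    [0,0,0.1],
    [0,0,0.1],
  ],
  fingers=[1,1,1,1,1,1,1],
)

```text
time: 8.32
tcp_pos: [540.7, 12.0, 61.1]
tool_rot: [0.674, 0.739, 0.0, 0.0]
contact_force: [0.8, 0.0, -2.1]
opening: 0.558
```

Run:
```python
from h import *
adv([7.1,2.2,9.0],.1)
im=eyes.snapshot("wrist");cv2.imwrite("pics/w8.png",im[:,:,::-1])
print(get_obs()["tcp_pos"])
```

```text
cmd [540.1  12.7  60.4] 95.37 meas [540.7  12.   61.1] 95.29 t 8.32 F [ 0.8  0.  -2.1] op 0.558
[540.98194949  12.17194031  61.38979366]
```

View pics/w8.png

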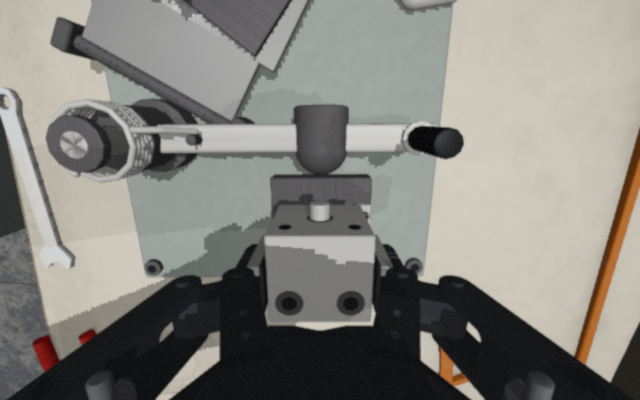

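Request:
servo_tool(
  linear=[
    [0,0,1.5],
    [0,0,2.5],
    [0,0,3.2],
    [0,0,3.4],
    [0,0,3.4],
  ],
  delta_rot=[
    [0,0,0],
    [0,0,0],
    [0,0,0],
    [0,0,0],
    [0,0,0],
  ],
  fingers=[1,1,1,1,1],
)

```text
time: 9.0
tcp_pos: [540.2, 12.8, 26.3]
tool_rot: [0.673, 0.74, -0.0, -0.0]
contact_force: [-1.1, -0.0, -2.6]
opening: 0.556
```

Run:
```python
from h import *
adv([0,0,3.4],0)
im=eyes.snapshot("wrist");cv2.imwrite("pics/w9.png",im[:,:,::-1])
im=eyes.snapshot("side")[:,:,::-1]
cv2.imwrite("pics/s9.png",cv2.resize(im[120:260,240:400],None,fx=4,fy=4,interpolation=cv2.INTER_CUBIC))
```

```text
cmd [540.1  12.7  26.4] 95.37 meas [540.2  12.8  26.3] 95.38 t 9.0 F [-1.1 -0.  -2.6] op 0.556
```

View pics/w9.png

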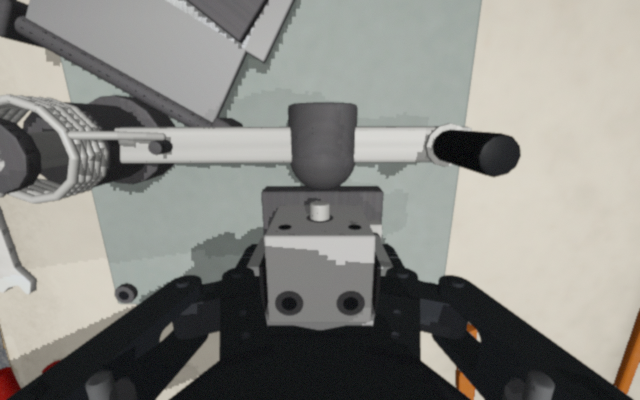

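View pics/s9.png

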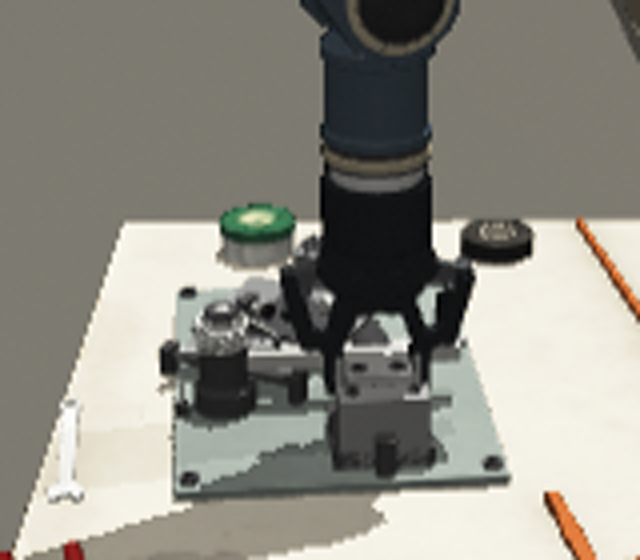

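Request:
servo_tool(
  linear=[
    [0,0,0.1],
    [0,0,0.2],
    [0,0,0.25],
    [0,0,0.25],
  ],
  delta_rot=[
    [0,0,0],
    [0,0,0],
    [0,0,0],
    [0,0,0],
  ],
  fingers=[1,1,1,1],
)

```text
time: 9.6
tcp_pos: [540.3, 12.6, 24.6]
tool_rot: [0.673, 0.739, -0.0, 0.0]
contact_force: [-2.6, -1.2, 5.9]
opening: 0.551
```

Run:
```python
from h import *
adv([0,0,.25],0);print(get_obs()["torque"])
```

```text
cmd [540.1  12.7  23.9] 95.37 meas [540.3  12.6  24.6] 95.36 t 9.6 F [-2.6 -1.2  5.9] op 0.551
[-0.02521901  0.62066226 -0.01523233]
```

Request:
servo_tool(
  linear=[
    [-0.1,0,-0.04],
    [-0.2,0,-0.04],
    [-0.3,0,-0.04],
    [-0.3,0,-0.04],
  ],
  delta_rot=[
    [0,0,0],
    [0,0,0],
    [0,0,0],
    [0,0,0],
  ],
  fingers=[1,1,1,1],
)

```text
time: 10.1
tcp_pos: [540.9, 11.3, 24.6]
tool_rot: [0.673, 0.74, 0.001, -0.0]
contact_force: [-1.9, 4.7, 4.2]
opening: 0.559
```

Run:
```python
from h import *
adv([-.3,0,-.04],0);print(get_obs()["torque"])
```

```text
cmd [540.4   9.7  24.3] 95.37 meas [540.9  11.3  24.6] 95.43 t 10.1 F [-1.9  4.7  4.2] op 0.559
[ 0.94437027  0.36243259 -0.05567361]
```

Request:
servo_tool(
  linear=[
    [-0.1,0,-0.04],
    [-0.1,0,-0.04],
    [-0.1,0,-0.04],
  ],
  delta_rot=[
    [0,0,0],
    [0,0,0],
    [0,0,0],
  ],
  fingers=[1,1,1],
)

```text
time: 10.48
tcp_pos: [540.9, 11.3, 24.7]
tool_rot: [0.672, 0.74, 0.002, -0.001]
contact_force: [-0.9, 7.1, 1.0]
opening: 0.552
```

Run:
```python
from h import *
adv([-.1,0,-.04],0);print(get_obs()["torque"])
im=eyes.snapshot("wrist");cv2.imwrite("pics/w10.png",im[:,:,::-1])
```

```text
cmd [540.5   8.7  24.7] 95.37 meas [540.9  11.3  24.7] 95.48 t 10.47 F [-0.9  7.1  1. ] op 0.552
[1.35293508 0.22462279 0.06217719]
```

View pics/w10.png

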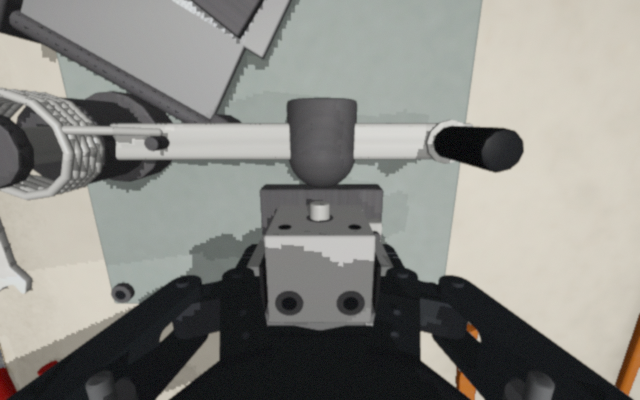

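Request:
servo_tool(
  linear=[
    [0.05,0.1,0],
    [0.05,0.2,0],
    [0.05,0.3,0],
    [0.05,0.4,0],
    [0.05,0.4,0],
  ],
  delta_rot=[
    [0,0,0],
    [0,0,0],
    [0,0,0],
    [0,0,0],
    [0,0,0],
  ],
  fingers=[1,1,1,1,1],
)

```text
time: 11.15
tcp_pos: [540.9, 11.2, 24.7]
tool_rot: [0.673, 0.74, -0.002, -0.003]
contact_force: [-9.6, 5.0, 11.6]
opening: 0.55
```

Run:
```python
from h import *
adv([.05,.4,0],0);print(get_obs()["torque"])
im=eyes.snapshot("wrist");cv2.imwrite("pics/w11.png",im[:,:,::-1])
```

```text
cmd [544.4   9.6  24.7] 95.37 meas [540.9  11.2  24.7] 95.47 t 11.15 F [-9.6  5.  11.6] op 0.55
[0.99720014 2.06765196 0.03869469]
```

View pics/w11.png

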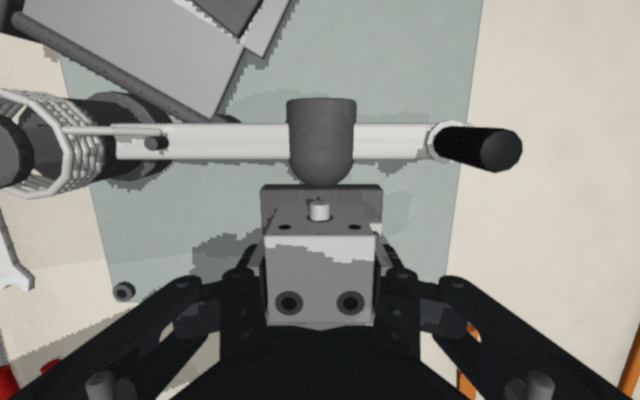

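Request:
servo_tool(
  linear=[
    [0,-0.25,0],
    [0,-0.25,0],
    [0.03,-0.25,0],
    [0.03,-0.25,0],
    [0.03,-0.25,0],
    [0.03,-0.25,0],
  ],
  delta_rot=[
    [0,0,0],
    [0,0,0],
    [0,0,0],
    [0,0,0],
    [0,0,0],
    [0,0,0],
  ],
  fingers=[1,1,0,0,0,0],
)

```text
time: 11.95
tcp_pos: [542.1, 9.2, 24.7]
tool_rot: [0.673, 0.739, -0.0, 0.0]
contact_force: [-0.1, -0.5, 0.6]
opening: 0.997
```

Run:
```python
from h import *
adv([.03,-.25,0],0);print(get_obs()["torque"])
im=eyes.snapshot("wrist");cv2.imwrite("pics/w12.png",im[:,:,::-1])
cv2.imwrite("pics/w12z.png",cv2.resize(im[150:350,190:450,::-1],None,fx=3,fy=3,interpolation=cv2.INTER_CUBIC))
```

```text
cmd [541.9   9.7  24.7] 95.37 meas [542.1   9.2  24.7] 95.34 t 11.95 F [-0.1 -0.5  0.6] op 0.997
[-0.00842602  0.04526689 -0.01716976]
```

View pics/w12z.png

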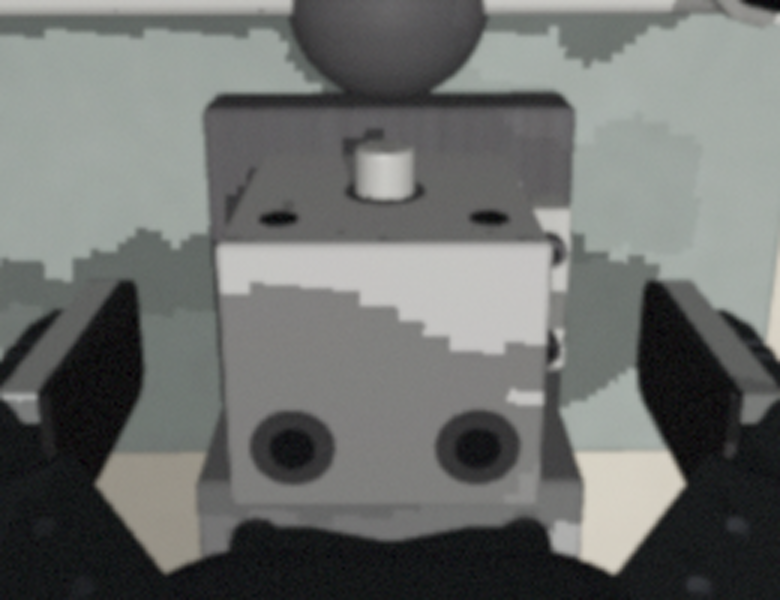

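Request:
servo_tool(
  linear=[
    [0,0,-4],
    [0,0,-9],
    [0,0,-13],
    [0,0,-13],
    [0,0,-13],
  ],
  delta_rot=[
    [0,0,0],
    [0,0,0],
    [0,0,0],
    [0,0,0],
    [0,0,0],
  ],
  fingers=[0,0,0,0,0],
)

```text
time: 12.62
tcp_pos: [541.3, 9.3, 154.1]
tool_rot: [0.673, 0.739, -0.001, -0.0]
contact_force: [-0.6, 0.2, -0.5]
opening: 0.998
```

Run:
```python
from h import *
adv([0,0,-13],0)
im=eyes.snapshot("wrist");cv2.imwrite("pics/w13.png",im[:,:,::-1])
cv2.imwrite("pics/w13z.png",cv2.resize(im[110:230,240:400,::-1],None,fx=5,fy=5,interpolation=cv2.INTER_CUBIC))
```

```text
cmd [541.9   9.7 154.7] 95.37 meas [541.3   9.3 154.1] 95.35 t 12.62 F [-0.6  0.2 -0.5] op 0.998
```

View pics/w13z.png

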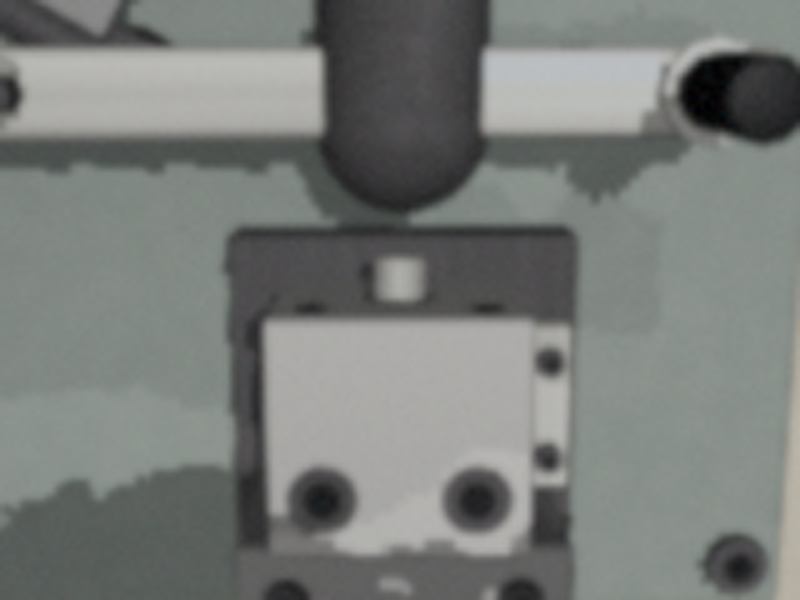

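View pics/w13.png

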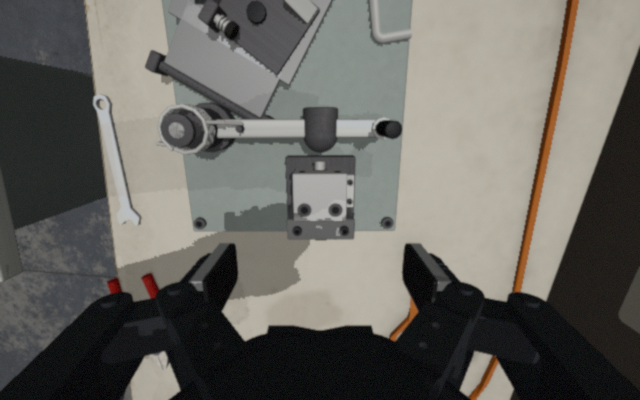

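```bash
cat > fit.py <<'E'
from h import *
from scipy.optimize import least_squares
def fit(ci,F,j0,n=3):
    P=np.array([f[0] for f in F],float);uv=np.array([f[1] for f in F])
    r=least_squares(lambda j:(proj(ci,jw(j,P))-uv).ravel(),j0,x_scale=[1,1,.01],loss="soft_l1")
    print(r.x.round(4),"res",(proj(ci,jw(r.x,P))-uv).round(1).tolist());return r.x
E
python3 - <<'E'
from fit import *
ci=camcmd();z=lambda x,y:(240+(x-2)/5,110+(y-2)/5)
im=cv2.imread("pics/w13.png")
J=[((-36,31,26),z(230,231)),((36,31,26),z(576,231)),((24,14,36),(1,1)),((-110,60,92),(179,129.5)),((55,60,96),(240+768/5.,110+95/5.))]
J=[J[0],J[1],J[3],J[4]]
j=fit(ci,J,[542,10,.093])
B=[((-24,22,72),z(263,319)),((24,22,72),z(534,319)),((24,-22,72),z(531,553)),((-24,-22,72),z(268,553)),((0,29.5,54),z(400,262))]
b=fit(ci,B[:4],j)
d=b-j;c,s=np.cos(j[2]),np.sin(j[2]);print("block in jig",c*d[0]+s*d[1],-s*d[0]+c*d[1],np.degrees(d[2]))
pr=proj(ci,jw(j,[(24,14,36),(24,-20,36),(36,14,36),(36,-20,36),(24,22,26),(-32,-22,66),(32,-22,66)]));print(((pr-[240,110])*5+2).round(0))
pr=proj(ci,jw(j,[(24,22,72),(24,-22,72),(-24,22,72),(-24,-22,72)]));print(((pr-[240,110])*5+2).round(0))
cv2.imwrite("pics/w13e.png",cv2.resize(im[165:225,285:365],None,fx=10,fy=10,interpolation=cv2.INTER_CUBIC))
E
```

```text
[5.423026e+02 1.229140e+01 9.630000e-02] res [[-0.1, 0.3], [1.0, 0.1], [-1.4, -0.1], [0.4, 0.0]]
[5.409612e+02 1.205380e+01 9.530000e-02] res [[-0.3, -0.2], [0.4, -0.3], [-0.2, 0.2], [0.1, 0.3]]
block in jig -1.3580680668393121 -0.10752427029305081 -0.054842968058098816
[[525. 323.]
 [521. 484.]
 [585. 322.]
 [579. 484.]
 [522. 275.]
 [236. 543.]
 [577. 542.]]
[[544. 317.]
 [538. 553.]
 [269. 318.]
 [276. 554.]]
```

View pics/w13e.png

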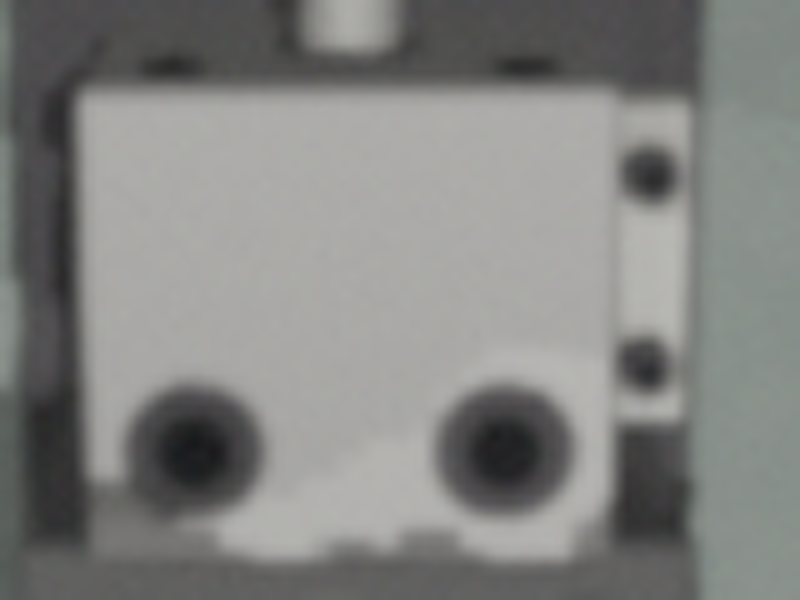

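Request:
servo_tool(
  linear=[
    [0.1,-0.1,4],
    [0.1,-0.1,9],
    [0.1,-0.1,12.5],
    [0.1,-0.1,13.5],
    [0.1,0.3,13.5],
    [0.1,0.5,13.5],
    [0.1,0.6,13.5],
    [0.1,0.6,13.5],
  ],
  delta_rot=[
    [0,0,0],
    [0,0,0],
    [0,0,0],
    [0,0,0],
    [0,0,0],
    [0,0,0],
    [0,0,0],
    [0,0,0],
  ],
  fingers=[0.3,0.3,0.3,0.3,0.3,0.3,0.3,0.3],
)

```text
time: 13.68
tcp_pos: [547.4, 11.2, 19.9]
tool_rot: [0.673, 0.739, -0.0, -0.0]
contact_force: [-2.7, 0.5, 2.8]
opening: 0.699
```

Run:
```python
from h import *
adv([.1,.6,13.5],0)
im=eyes.snapshot("wrist");cv2.imwrite("pics/w14.png",im[:,:,::-1])
cv2.imwrite("pics/w14z.png",cv2.resize(im[150:350,190:450,::-1],None,fx=3,fy=3,interpolation=cv2.INTER_CUBIC))
```

```text
cmd [547.8  11.2  19.7] 95.37 meas [547.4  11.2  19.9] 95.37 t 13.68 F [-2.7  0.5  2.8] op 0.699
```

View pics/w14z.png

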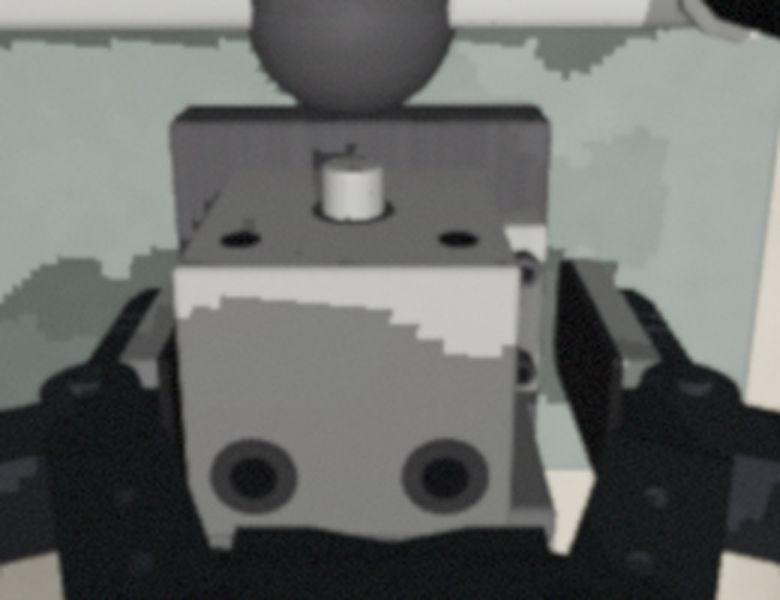

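Request:
servo_tool(
  linear=[
    [0,0.1,0],
    [0,0.1,0],
    [0,0.1,0],
  ],
  delta_rot=[
    [0,0,0],
    [0,0,0],
    [0,0,0],
  ],
  fingers=[0.3,0.3,0.3],
)

```text
time: 14.1
tcp_pos: [547.7, 11.2, 19.6]
tool_rot: [0.673, 0.739, -0.001, -0.001]
contact_force: [-5.9, 0.1, 3.7]
opening: 0.701
```

Run:
```python
from h import *
adv([0,.1,0],0)
im=eyes.snapshot("wrist")
cv2.imwrite("pics/w15z.png",cv2.resize(im[150:350,190:450,::-1],None,fx=3,fy=3,interpolation=cv2.INTER_CUBIC))
```

```text
cmd [548.8  11.3  19.7] 95.37 meas [547.7  11.2  19.6] 95.37 t 14.1 F [-5.9  0.1  3.7] op 0.701
```

View pics/w15z.png

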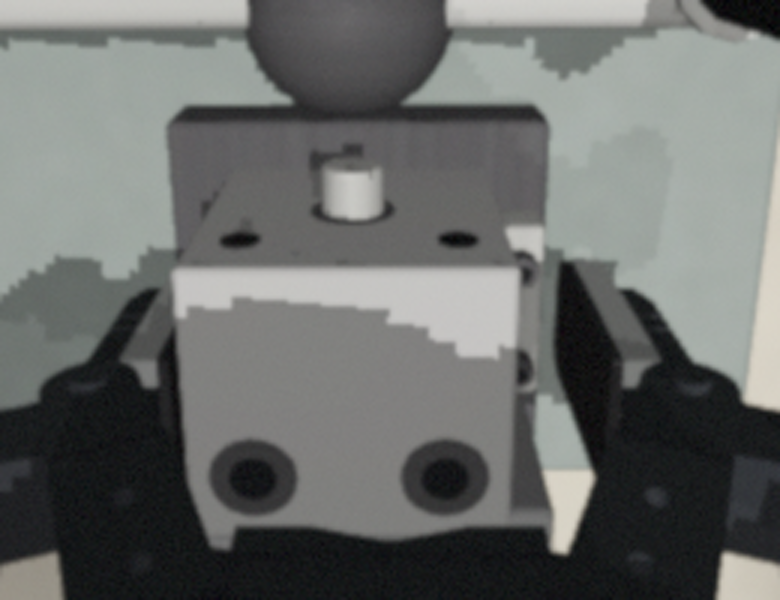

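Request:
servo_tool(
  linear=[
    [0,-0.3,0],
    [0,-0.65,0],
    [0,-0.65,0],
    [0,-0.65,-4],
    [0,-0.65,-9],
    [0,-0.65,-13],
    [0,-0.65,-13],
  ],
  delta_rot=[
    [0,0,0],
    [0,0,0],
    [0,0,0],
    [0,0,0],
    [0,0,0],
    [0,0,0],
    [0,0,0],
  ],
  fingers=[0.3,0.3,0.3,0.1,0.1,0.1,0.1],
)

```text
time: 15.02
tcp_pos: [545.1, 11.1, 153.2]
tool_rot: [0.673, 0.739, 0.003, 0.003]
contact_force: [-0.9, -0.5, 0.4]
opening: 0.901
```

Run:
```python
from fit import *
adv([0,-.65,-13],0)
im=eyes.snapshot("wrist");cv2.imwrite("pics/w16.png",im[:,:,::-1])
cv2.imwrite("pics/w16z.png",cv2.resize(im[110:230,240:400,::-1],None,fx=5,fy=5,interpolation=cv2.INTER_CUBIC))
print(get_obs()["q"].round(2),get_obs()["tcp_pos"])
```

```text
cmd [542.3  10.7 149.7] 95.37 meas [545.1  11.1 153.2] 95.35 t 15.03 F [-0.9 -0.5  0.4] op 0.901
[ 0.28  0.37 -0.47  1.9   0.21  0.92 -0.2 ] [543.46839231  10.66611434 151.10769432]
```

View pics/w16z.png

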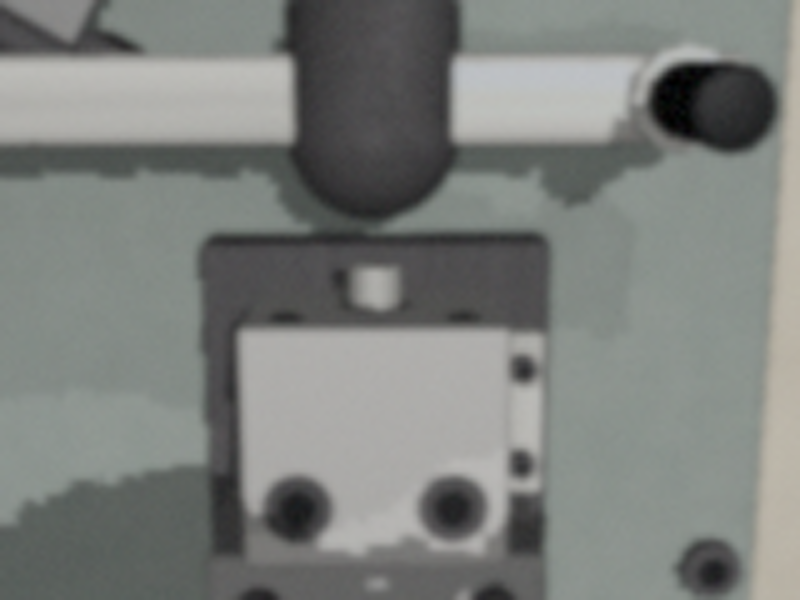

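Run:
```python
from fit import *
ci=camcmd(pose=([543.3,10.7,151.0],95.37))
z=lambda x,y:(240+(x-2)/5,110+(y-2)/5)
print("handle top",ray(ci,[z(735,107)],96), "base",ray(ci,[z(690,100)],57))
j=json.load(open("jig.json"));print("jig handle",jw(j,[(55,60,96)]),"pivot",jw(j,[(-110,60,92)]))
ca=camcmd(pose=([541.5,9.7,154.2],95.37))
print("w13 pivot",ray(ca,[(179,129.5)],92),"handle",ray(ca,[z(768,95)],96))
h=jw(j,[(55,60,0)])[0]
plan([(h[0],h[1],150,5.4),(h[0],h[1],45,5.4)])
```

```text
handle top [[586.48069256  76.42671657  96.        ]] base [[587.68209998  76.14925235  57.        ]]
jig handle [[591.56124113  75.65451654  96.        ]] pivot [[427.28176524  60.25147127  92.        ]]
w13 pivot [[427.98020023  61.56130055  92.        ]] handle [[590.09598891  77.56525034  96.        ]]
lin cm [6.0, 5.51, -0.03] rotz 89.97
lin cm [6.0, 5.51, 10.47] rotz 89.97
```

Run:
```python
from fit import *
plan([(589.5,76.3,160,5.4),(589.5,76.3,110,5.4)])
```

```text
lin cm [6.09, 5.31, -1.03] rotz 89.97
lin cm [6.09, 5.31, 3.97] rotz 89.97
```

Request:
servo_tool(
  linear=[
    [0.6,0.5,-1],
    [1.3,1.1,-1],
    [2,1.7,-1],
    [2.7,2.4,-1],
    [3.4,3,-1],
    [4.1,3.6,-1],
    [4.8,4.2,-1],
    [5.5,4.8,0],
    [6.1,5.3,2],
    [6.1,5.3,3],
    [6.1,5.3,3],
  ],
  delta_rot=[
    [0,0,10],
    [0,0,20],
    [0,0,30],
    [0,0,40],
    [0,0,50],
    [0,0,60],
    [0,0,70],
    [0,0,80],
    [0,0,90],
    [0,0,90],
    [0,0,90],
  ],
  fingers=[0.4,0.6,0.6,0.6,0.6,0.6,0.6,0.6,0.6,0.6,0.6],
)

```text
time: 16.45
tcp_pos: [588.2, 75.9, 118.0]
tool_rot: [0.999, 0.048, -0.002, 0.0]
contact_force: [0.2, 0.2, 0.1]
opening: 0.399
```

Run:
```python
from fit import *
adv([6.1,5.3,3],90)
im=eyes.snapshot("wrist");cv2.imwrite("pics/w17.png",im[:,:,::-1])
im=eyes.snapshot("top")[:,:,::-1];cv2.imwrite("pics/t17.png",cv2.resize(im[130:280,190:390],None,fx=4,fy=4,interpolation=cv2.INTER_CUBIC))
print(get_obs()["q"].round(2))
```

```text
cmd [589.4  76.4 119.7] 5.37 meas [588.2  75.9 118. ] 5.51 t 16.45 F [0.2 0.2 0.1] op 0.399
[-0.09  0.44 -0.15  1.82  0.08  0.88 -1.75]
```

View pics/w17.png

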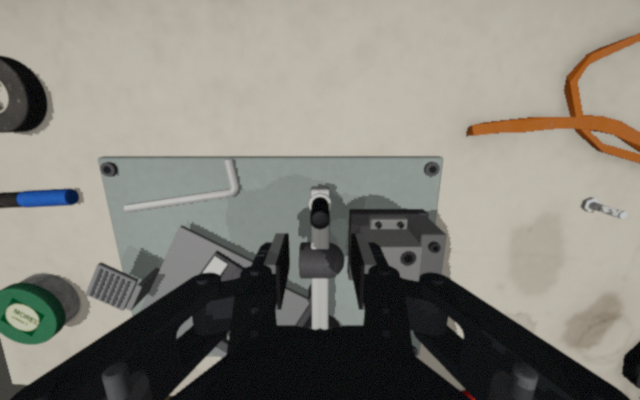

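Run:
```python
from fit import *
ci=camcmd()
print(ray(ci,[(320,212)],96), ray(ci,[(320,192)],57))
print(proj(ci,[[589.4,76.4,96],[589.4,76.4,57]]))
im=cv2.imread("pics/w17.png");cv2.imwrite("pics/w17z.png",cv2.resize(im[170:290,240:400],None,fx=5,fy=5,interpolation=cv2.INTER_CUBIC))
```

```text
[[597.97309841  77.50824205  96.        ]] [[601.95650342  77.81933058  57.        ]]
[[320.43160591 223.80354989]
 [320.28449677 206.75648147]]
```

View pics/w17z.png

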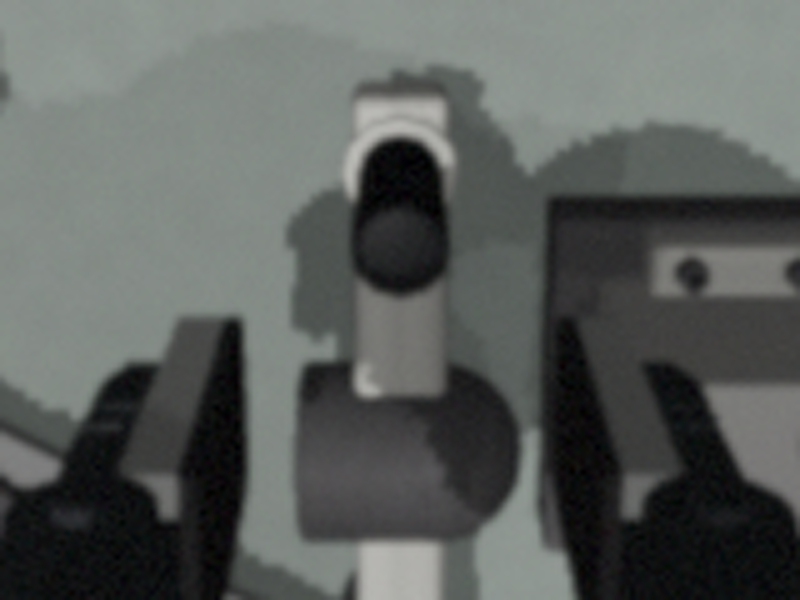

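View pics/t17.png

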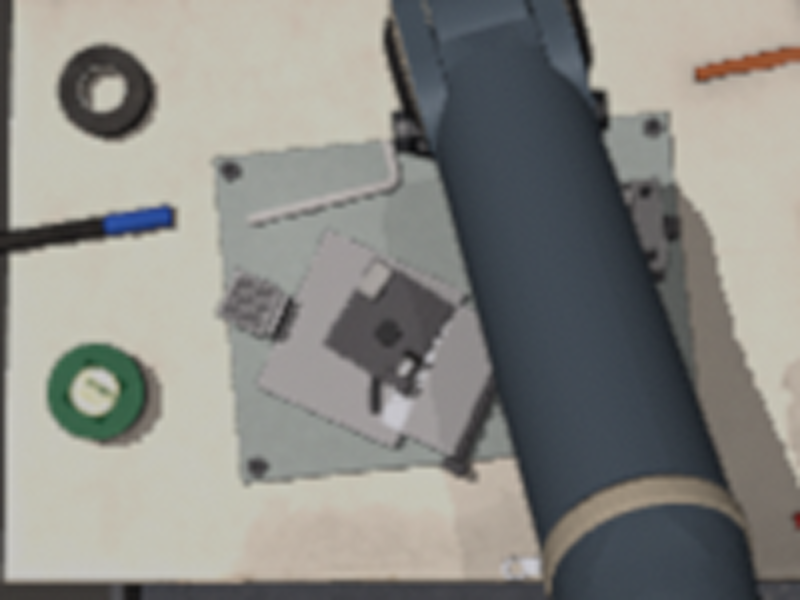

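Request:
servo_tool(
  linear=[
    [0.3,0,3],
    [0.3,0,6],
    [0.3,0,7.4],
    [0.3,0,7.4],
    [0.3,0,7.4],
  ],
  delta_rot=[
    [0,0,0],
    [0,0,0],
    [0,0,0],
    [0,0,0],
    [0,0,0],
  ],
  fingers=[0.6,0.6,0.6,0.6,0.6],
)

```text
time: 17.18
tcp_pos: [593.4, 76.8, 47.0]
tool_rot: [0.999, 0.047, 0.001, -0.0]
contact_force: [0.9, 0.1, 0.4]
opening: 0.402
```

Run:
```python
from fit import *
adv([.3,0,7.4],0)
im=eyes.snapshot("wrist");cv2.imwrite("pics/w18.png",cv2.resize(im[130:330,190:450,::-1],None,fx=3,fy=3,interpolation=cv2.INTER_CUBIC))
im=eyes.snapshot("side")[:,:,::-1];cv2.imwrite("pics/s18.png",cv2.resize(im[120:260,240:400],None,fx=4,fy=4,interpolation=cv2.INTER_CUBIC))
```

```text
cmd [592.4  76.7  45.7] 5.37 meas [593.4  76.8  47. ] 5.37 t 17.18 F [0.9 0.1 0.4] op 0.402
```

View pics/w18.png

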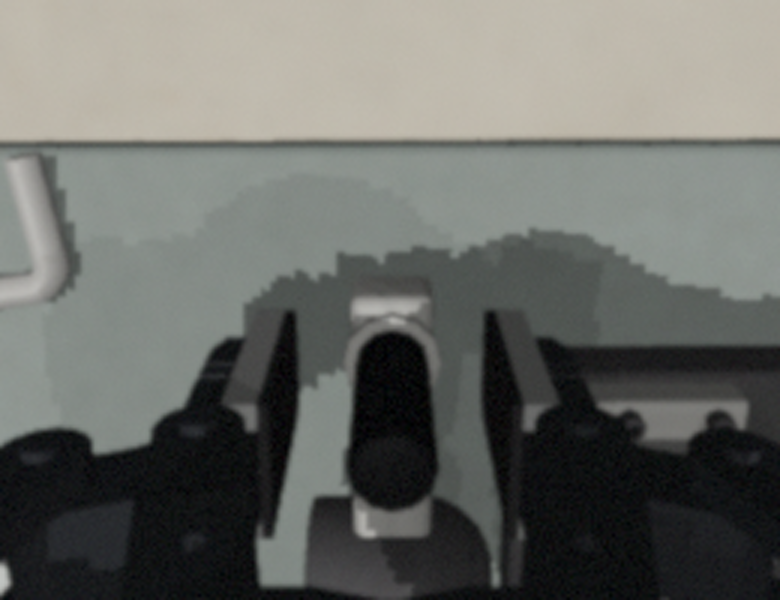

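View pics/s18.png

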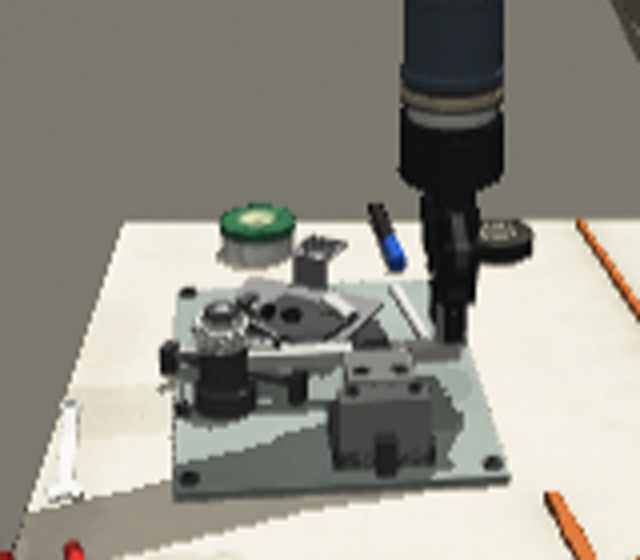

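Run:
```python
import numpy as np
for d in range(6,49,6):
  a=np.radians(d);print(d,round(16.5*(np.cos(a)-1),2),round(-16.5*np.sin(a),2))
```

```text
6 -0.09 -1.72
12 -0.36 -3.43
18 -0.81 -5.1
24 -1.43 -6.71
30 -2.21 -8.25
36 -3.15 -9.7
42 -4.24 -11.04
48 -5.46 -12.26
```

Request:
servo_tool(
  linear=[
    [-0.09,-1.72,0],
    [-0.36,-3.43,0],
    [-0.81,-5.1,0],
    [-1.43,-6.71,0],
    [-2.21,-8.25,0],
    [-3.15,-9.7,0],
    [-4.24,-11.04,0],
    [-4.24,-11.04,0],
  ],
  delta_rot=[
    [0,0,-6],
    [0,0,-12],
    [0,0,-18],
    [0,0,-24],
    [0,0,-30],
    [0,0,-36],
    [0,0,-42],
    [0,0,-42],
  ],
  fingers=[0.6,0.6,0.6,0.6,0.6,0.6,0.6,0.6],
)

```text
time: 18.27
tcp_pos: [540.9, 182.4, 46.7]
tool_rot: [0.916, 0.402, 0.001, 0.001]
contact_force: [4.3, -2.9, -0.1]
opening: 0.399
```

```bash
cat >> h.py <<'E'
def tang():
    o=get_obs();x=o["tool_rot"];ph=2*np.arctan2(x[1],x[0]);f=o["contact_force"]
    P=np.array([428.0,61.2]);d=o["tcp_pos"][:2]-P
    p,pc=cmd_pose();dc=np.array(p[:2])-P
    print("r",np.hypot(*d).round(1),"ang",np.degrees(np.arctan2(d[1],d[0])).round(2)-5.37,"cmd r",np.hypot(*dc).round(1),"ang",np.degrees(np.arctan2(dc[1],dc[0])).round(2)-5.37,"Ft",(-np.sin(ph)*f[0]+np.cos(ph)*f[1]).round(1),"Fr",(np.cos(ph)*f[0]+np.sin(ph)*f[1]).round(1),"Fz",f[2].round(1))
E
python3 - <<'E'
from h import *
adv([-4.24,-11.04,0],-42);tang()
im=eyes.snapshot("wrist");cv2.imwrite("pics/w19.png",cv2.resize(im[100:340,150:490,::-1],None,fx=2.3,fy=2.3,interpolation=cv2.INTER_CUBIC))
E
```

```text
cmd [539.8 182.6  45.7] 47.37 meas [540.9 182.4  46.7] 47.37 t 18.27 F [ 4.3 -2.9 -0.1] op 0.399
r 165.6 ang 41.660000000000004 cmd r 165.1 ang 41.99 Ft -5.1 Fr 0.8 Fz -0.1
```

View pics/w19.png

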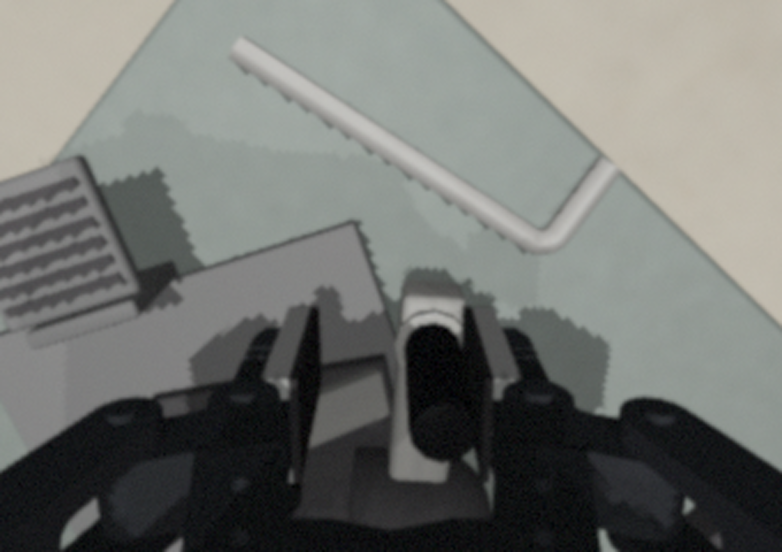

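Request:
servo_tool(
  linear=[
    [-0.02,-0.86,0],
    [-0.09,-1.72,0],
    [-0.09,-1.72,0],
  ],
  delta_rot=[
    [0,0,-3],
    [0,0,-6],
    [0,0,-6],
  ],
  fingers=[0.6,0.6,0.6],
)

```text
time: 18.7
tcp_pos: [528.8, 192.6, 46.7]
tool_rot: [0.894, 0.448, 0.002, 0.001]
contact_force: [3.3, -3.4, 1.7]
opening: 0.399
```

Run:
```python
from h import *
adv([-.09,-1.72,0],-6);tang()
```

```text
cmd [526.6 193.6  45.7] 53.37 meas [528.8 192.6  46.7] 53.21 t 18.7 F [ 3.3 -3.4  1.7] op 0.399
r 165.6 ang 47.13 cmd r 165.1 ang 47.970000000000006 Ft -4.7 Fr -0.7 Fz 1.7
```

Request:
servo_tool(
  linear=[
    [-0.02,-0.86,0],
    [-0.02,-0.86,0],
  ],
  delta_rot=[
    [0,0,-3],
    [0,0,-3],
  ],
  fingers=[0.6,0.6],
)

```text
time: 18.95
tcp_pos: [522.2, 197.3, 46.7]
tool_rot: [0.882, 0.471, 0.002, 0.001]
contact_force: [4.2, -2.7, 1.5]
opening: 0.395
```

Run:
```python
from h import *
adv([-.02,-.86,0],-3);tang()
im=eyes.snapshot("wrist");cv2.imwrite("pics/w20.png",cv2.resize(im[100:340,150:490,::-1],None,fx=2.3,fy=2.3,interpolation=cv2.INTER_CUBIC))
```

```text
cmd [519.5 198.6  45.7] 56.37 meas [522.2 197.3  46.7] 56.17 t 18.95 F [ 4.2 -2.7  1.5] op 0.395
r 165.5 ang 49.93 cmd r 165.1 ang 50.96 Ft -5.0 Fr 0.1 Fz 1.5
```

View pics/w20.png

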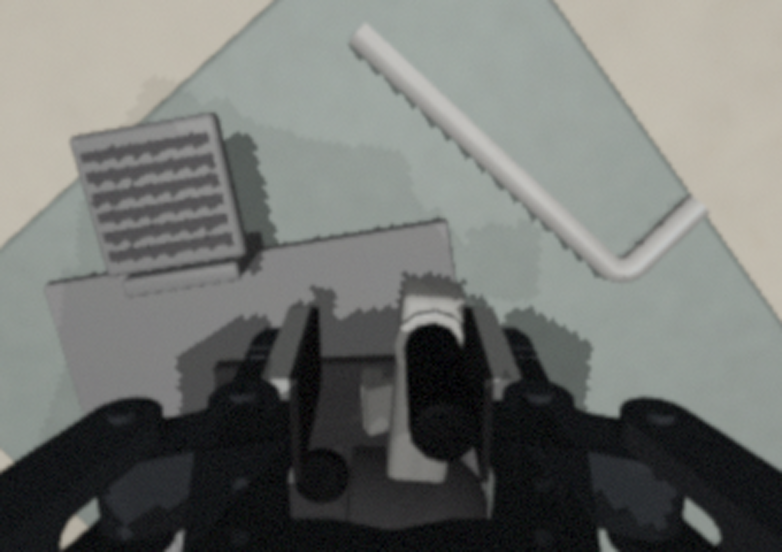

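Request:
servo_tool(
  linear=[
    [-0.02,-0.86,0],
    [-0.02,-0.86,0],
  ],
  delta_rot=[
    [0,0,-3],
    [0,0,-3],
  ],
  fingers=[0.6,0.6],
)

```text
time: 19.25
tcp_pos: [514.9, 202.1, 46.7]
tool_rot: [0.87, 0.494, 0.002, 0.001]
contact_force: [3.5, -2.6, 1.9]
opening: 0.399
```

Run:
```python
from h import *
adv([-.02,-.86,0],-3);tang()
```

```text
cmd [512.3 203.2  45.7] 59.37 meas [514.9 202.1  46.7] 59.17 t 19.25 F [ 3.5 -2.6  1.9] op 0.399
r 165.6 ang 52.980000000000004 cmd r 165.1 ang 53.940000000000005 Ft -4.3 Fr -0.4 Fz 1.9
```

Request:
servo_tool(
  linear=[
    [-0.02,-0.86,0],
    [-0.02,-0.86,0],
  ],
  delta_rot=[
    [0,0,-3],
    [0,0,-3],
  ],
  fingers=[0.6,0.6],
)

```text
time: 19.5
tcp_pos: [507.7, 206.3, 46.7]
tool_rot: [0.856, 0.516, 0.002, 0.001]
contact_force: [5.1, -3.2, 1.4]
opening: 0.401
```

Run:
```python
from h import *
adv([-.02,-.86,0],-3);tang()
im=eyes.snapshot("wrist");cv2.imwrite("pics/w21.png",cv2.resize(im[100:340,150:490,::-1],None,fx=2.3,fy=2.3,interpolation=cv2.INTER_CUBIC))
```

```text
cmd [504.8 207.4  45.7] 62.37 meas [507.7 206.3  46.7] 62.17 t 19.5 F [ 5.1 -3.2  1.4] op 0.401
r 165.6 ang 55.85 cmd r 165.1 ang 56.93 Ft -6.0 Fr -0.5 Fz 1.4
```

View pics/w21.png

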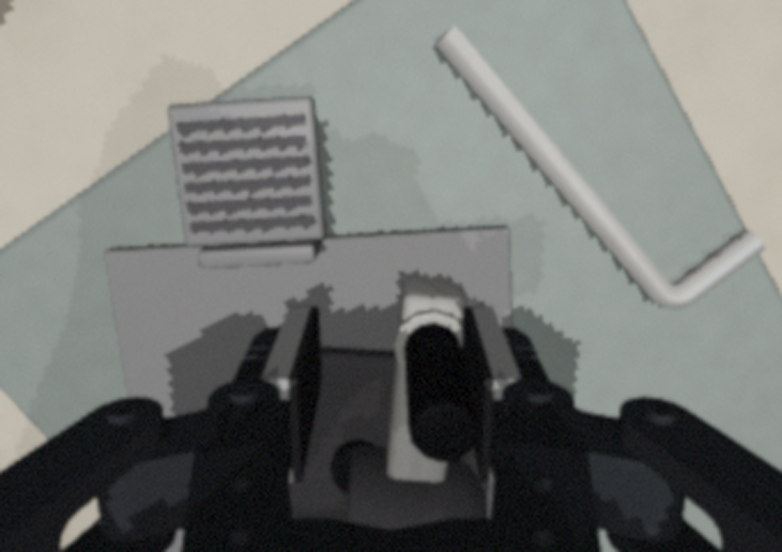

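Request:
servo_tool(
  linear=[
    [-0.02,-0.86,0],
    [-0.02,-0.86,0],
  ],
  delta_rot=[
    [0,0,-3],
    [0,0,-3],
  ],
  fingers=[0.6,0.6],
)

```text
time: 19.8
tcp_pos: [500.2, 210.2, 46.7]
tool_rot: [0.843, 0.539, 0.002, 0.001]
contact_force: [5.1, -2.6, 1.4]
opening: 0.399
```

Run:
```python
from h import *
adv([-.02,-.86,0],-3);tang()
```

```text
cmd [497.  211.2  45.7] 65.37 meas [500.2 210.2  46.7] 65.17 t 19.8 F [ 5.1 -2.6  1.4] op 0.399
r 165.6 ang 58.78000000000001 cmd r 165.1 ang 59.92000000000001 Ft -5.7 Fr -0.2 Fz 1.4
```

Request:
servo_tool(
  linear=[
    [-0.02,-0.86,0],
    [-0.02,-0.86,0],
  ],
  delta_rot=[
    [0,0,-3],
    [0,0,-3],
  ],
  fingers=[0.6,0.6],
)

```text
time: 20.05
tcp_pos: [492.5, 213.8, 46.7]
tool_rot: [0.828, 0.56, 0.002, 0.001]
contact_force: [7.2, -2.2, -0.3]
opening: 0.398
```

Run:
```python
from h import *
adv([-.02,-.86,0],-3);tang()
im=eyes.snapshot("wrist");cv2.imwrite("pics/w22.png",cv2.resize(im[100:340,150:490,::-1],None,fx=2.3,fy=2.3,interpolation=cv2.INTER_CUBIC))
```

```text
cmd [489.1 214.6  45.7] 68.37 meas [492.5 213.8  46.7] 68.18 t 20.05 F [ 7.2 -2.2 -0.3] op 0.398
r 165.6 ang 61.720000000000006 cmd r 165.2 ang 62.9 Ft -7.5 Fr 0.6 Fz -0.3
```

View pics/w22.png

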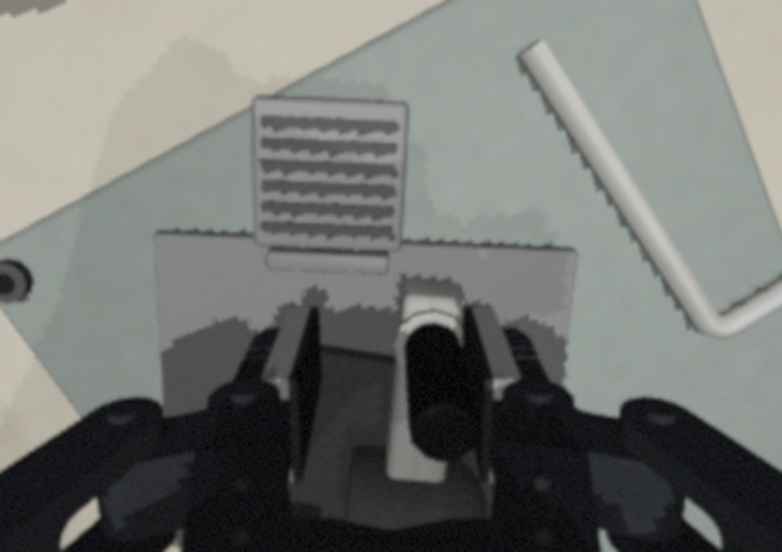

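Request:
servo_tool(
  linear=[
    [-0.01,-0.58,0],
    [-0.01,-0.58,0],
  ],
  delta_rot=[
    [0,0,-2],
    [0,0,-2],
  ],
  fingers=[0.6,0.6],
)

```text
time: 20.35
tcp_pos: [489.6, 214.7, 46.7]
tool_rot: [0.819, 0.574, 0.004, 0.002]
contact_force: [13.2, -4.4, -4.6]
opening: 0.4
```

Run:
```python
from h import *
adv([-.01,-.58,0],-2);tang()
```

```text
cmd [483.7 216.7  45.7] 70.37 meas [489.6 214.7  46.7] 70.08 t 20.35 F [13.2 -4.4 -4.6] op 0.4
r 165.4 ang 62.77 cmd r 165.1 ang 64.91 Ft -13.9 Fr 0.4 Fz -4.6
```

Request:
servo_tool(
  linear=[
    [-0.01,0.58,0],
    [-0.04,1.15,0],
    [-0.04,1.15,0],
  ],
  delta_rot=[
    [0,0,2],
    [0,0,4],
    [0,0,4],
  ],
  fingers=[0.6,0.6,0.6],
)

```text
time: 20.72
tcp_pos: [496.4, 211.7, 46.2]
tool_rot: [0.838, 0.546, 0.001, 0.001]
contact_force: [5.2, -3.5, -0.1]
opening: 0.401
```

Run:
```python
from h import *
adv([-.04,1.15,0],4);tang()
```

```text
cmd [494.4 212.4  45.7] 66.37 meas [496.4 211.7  46.2] 66.22 t 20.73 F [ 5.2 -3.5 -0.1] op 0.401
r 165.3 ang 60.18 cmd r 165.2 ang 60.92000000000001 Ft -6.2 Fr -1.1 Fz -0.1
```

Request:
servo_tool(
  linear=[
    [0,0.29,0],
    [0,0.29,0],
  ],
  delta_rot=[
    [0,0,1],
    [0,0,1],
  ],
  fingers=[0.6,0.6],
)

```text
time: 20.98
tcp_pos: [496.7, 211.4, 45.7]
tool_rot: [0.842, 0.54, -0.0, -0.0]
contact_force: [1.5, -1.4, 1.8]
opening: 0.4
```

Run:
```python
from h import *
adv([0,.29,0],1);tang()
im=eyes.snapshot("wrist");cv2.imwrite("pics/w23.png",cv2.resize(im[100:340,150:490,::-1],None,fx=2.3,fy=2.3,interpolation=cv2.INTER_CUBIC))
```

```text
cmd [497.1 211.3  45.7] 65.37 meas [496.7 211.4  45.7] 65.37 t 20.98 F [ 1.5 -1.4  1.8] op 0.4
r 165.2 ang 60.04 cmd r 165.2 ang 59.910000000000004 Ft -2.0 Fr -0.6 Fz 1.8
```

View pics/w23.png

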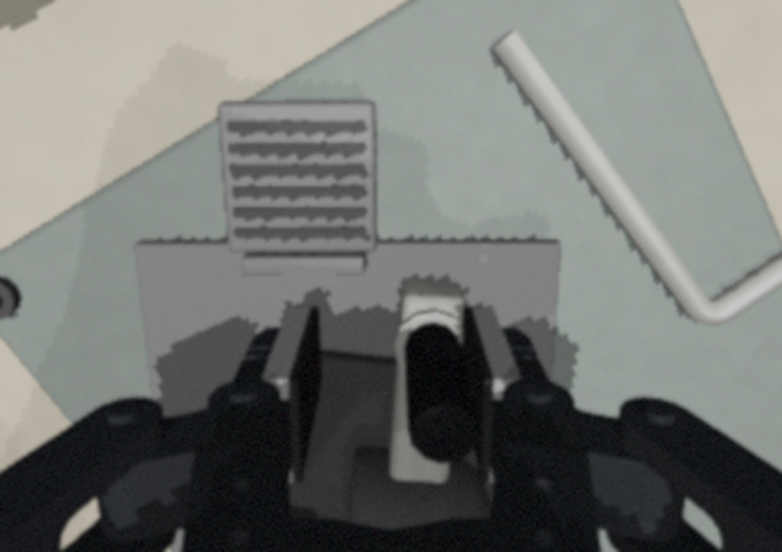

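Request:
servo_tool(
  linear=[
    [0,0.3,0],
    [-0.02,0.7,0],
    [-0.02,0.7,0],
  ],
  delta_rot=[
    [0,0,0],
    [0,0,0],
    [0,0,0],
  ],
  fingers=[0.6,0.6,0.6],
)

```text
time: 21.4
tcp_pos: [503.3, 208.0, 45.5]
tool_rot: [0.842, 0.54, -0.0, -0.0]
contact_force: [0.9, -0.0, 0.5]
opening: 0.4
```

Run:
```python
from h import *
adv([-.02,.7,0],0);tang()
im=eyes.snapshot("wrist");cv2.imwrite("pics/w24.png",cv2.resize(im[100:340,150:490,::-1],None,fx=2.3,fy=2.3,interpolation=cv2.INTER_CUBIC))
```

```text
cmd [503.4 208.2  45.7] 65.37 meas [503.3 208.   45.5] 65.34 t 21.4 F [ 0.9 -0.   0.5] op 0.4
r 165.0 ang 57.46 cmd r 165.2 ang 57.480000000000004 Ft -0.9 Fr 0.4 Fz 0.5
```

View pics/w24.png

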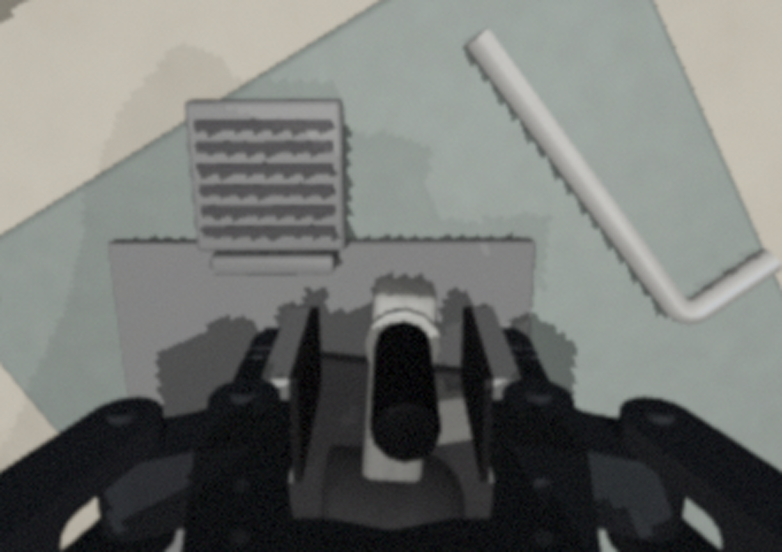

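Request:
servo_tool(
  linear=[
    [0,0,-3],
    [0,0,-7],
    [0,0,-10],
    [0,0,-10],
    [0,0,-10],
  ],
  delta_rot=[
    [0,0,0],
    [0,0,0],
    [0,0,0],
    [0,0,0],
    [0,0,0],
  ],
  fingers=[0.6,0.6,0.6,1,1],
)

```text
time: 22.08
tcp_pos: [502.7, 207.7, 144.9]
tool_rot: [0.842, 0.54, -0.001, -0.0]
contact_force: [1.1, -0.3, -1.2]
opening: 0.005
```

Run:
```python
from h import *
adv([0,0,-10],0)
im=eyes.snapshot("wrist");cv2.imwrite("pics/w25.png",im[:,:,::-1])
find("wrist",["trip_pad","handle"],camcmd())
```

```text
cmd [503.4 208.2 145.7] 65.37 meas [502.7 207.7 144.9] 65.37 t 22.07 F [ 1.1 -0.3 -1.2] op 0.005
wrist trip_pad 0.78 [473.1 199.7  32.8] [296.7 210.8]
wrist handle 0.97 [502.8 204.6  54.3] [321.2 201. ]
```

View pics/w25.png

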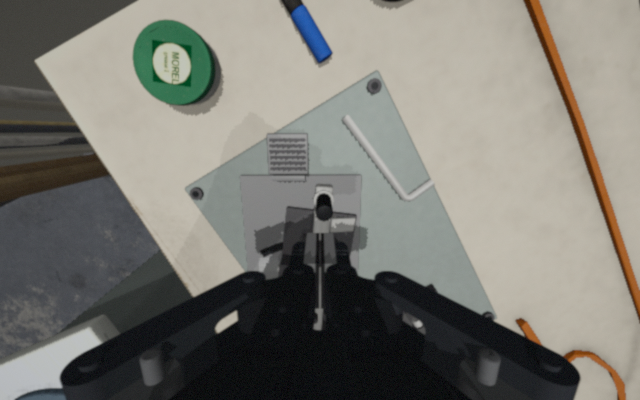

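Run:
```python
from h import *
im=cv2.imread("pics/w25.png");cv2.imwrite("pics/w25z.png",cv2.resize(im[120:220,240:380],None,fx=5.5,fy=5.5,interpolation=cv2.INTER_CUBIC))
ci=camcmd()
c=ray(ci,[(268,133),(307,133),(308,175),(269,176)],56);print(c.round(1),c.mean(0));m=c.mean(0)
print(ray(ci,[(323.5,211)],96))
d=m[:2]-[428,61.2];print(np.hypot(*d),np.degrees(np.arctan2(d[1],d[0])))
for z in(100,):plan([(m[0],m[1],z,65.37)])
```

```text
[[486.6 280.   56. ]
 [517.3 265.9  56. ]
 [502.3 232.2  56. ]
 [469.9 246.1  56. ]] [494.03106672 256.05688934  56.        ]
[[505.90040196 207.73026212  96.        ]]
205.74087851822526 71.28004514105928
lin cm [3.97, -2.84, 4.57] rotz -0.0
```

View pics/w25z.png

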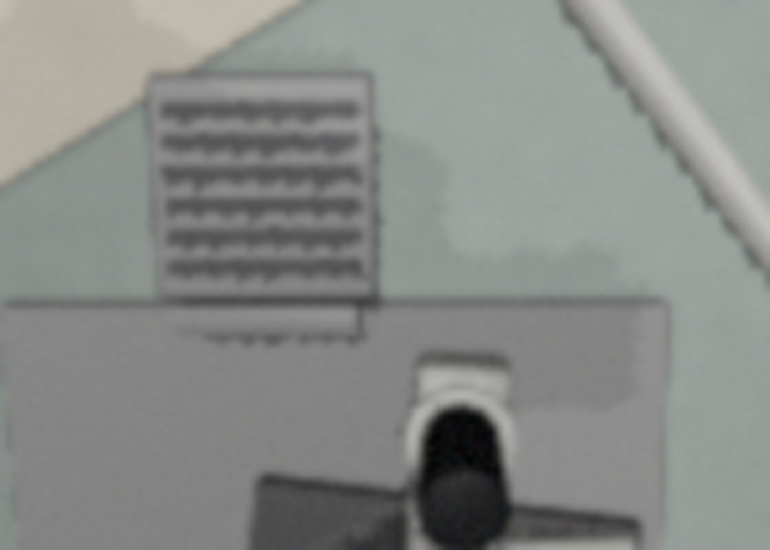

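Request:
servo_tool(
  linear=[
    [2,-1.4,0],
    [4.1,-2.8,0],
    [4.1,-2.8,3],
    [4.1,-2.8,6.5],
    [4.1,-2.8,9.5],
    [4.1,-2.8,9.5],
    [4.1,-2.8,9.5],
  ],
  delta_rot=[
    [0,0,0],
    [0,0,0],
    [0,0,0],
    [0,0,0],
    [0,0,0],
    [0,0,0],
    [0,0,0],
  ],
  fingers=[1,1,1,1,1,1,1],
)

```text
time: 23.1
tcp_pos: [495.4, 257.5, 51.2]
tool_rot: [0.842, 0.54, 0.0, -0.0]
contact_force: [0.1, 0.5, 0.5]
opening: 0.001
```

Run:
```python
from h import *
adv([4.1,-2.8,9.5],0)
im=eyes.snapshot("wrist");cv2.imwrite("pics/w26.png",im[:,:,::-1])
im=eyes.snapshot("top")[:,:,::-1];cv2.imwrite("pics/t26.png",cv2.resize(im[130:280,190:390],None,fx=4,fy=4,interpolation=cv2.INTER_CUBIC))
im=eyes.snapshot("side")[:,:,::-1];cv2.imwrite("pics/s26.png",cv2.resize(im[120:260,240:400],None,fx=4,fy=4,interpolation=cv2.INTER_CUBIC))
```

```text
cmd [495.  257.1  50.7] 65.37 meas [495.4 257.5  51.2] 65.37 t 23.1 F [0.1 0.5 0.5] op 0.001
```

View pics/w26.png

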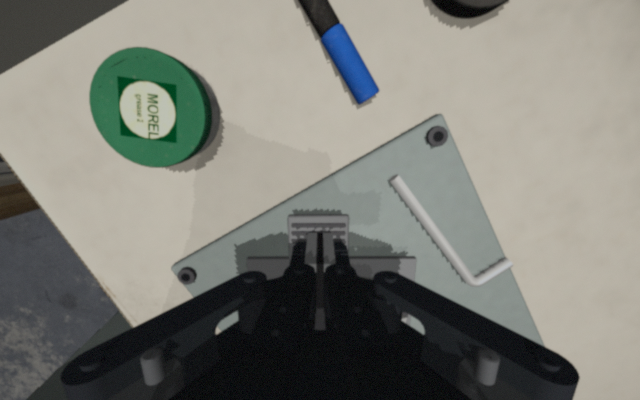

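View pics/t26.png

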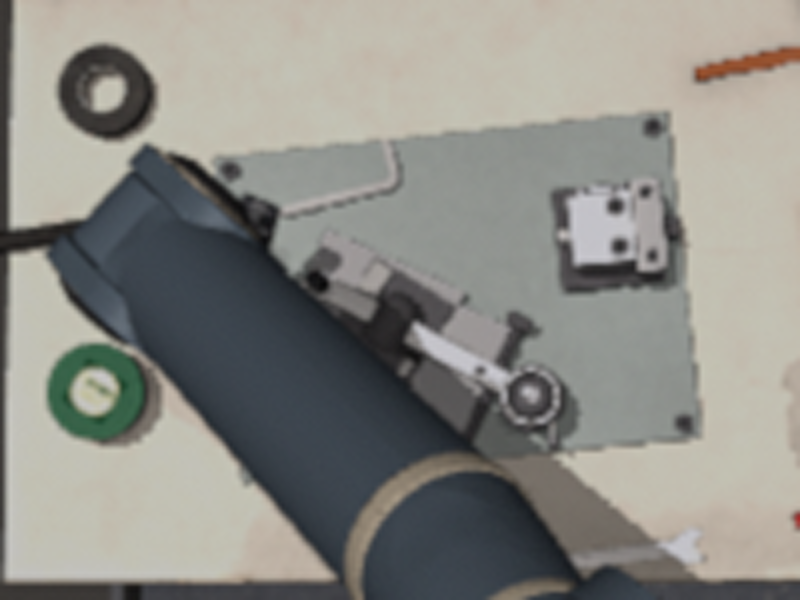

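View pics/s26.png

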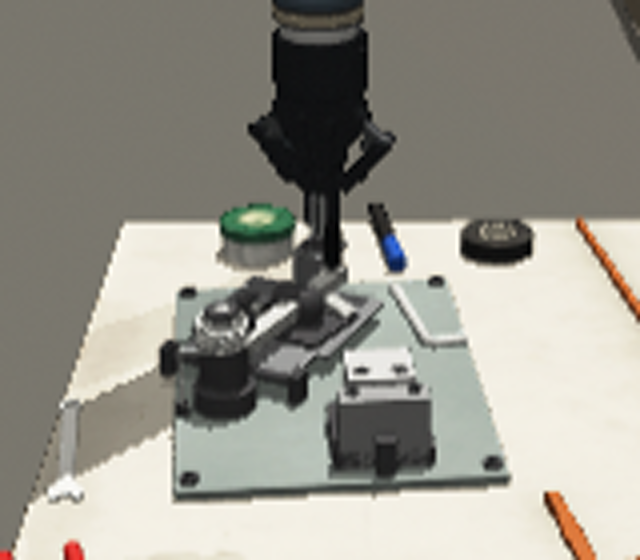

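Request:
servo_tool(
  linear=[
    [0,0,0.6],
    [0,0,1.1],
    [0,0,1.5],
    [0,0,1.5],
  ],
  delta_rot=[
    [0,0,0],
    [0,0,0],
    [0,0,0],
    [0,0,0],
  ],
  fingers=[1,1,1,1],
)

```text
time: 23.75
tcp_pos: [495.1, 257.3, 35.5]
tool_rot: [0.842, 0.54, 0.0, -0.0]
contact_force: [0.5, 1.5, 1.1]
opening: 0.006
```

Run:
```python
from h import *
adv([0,0,1.5],0)
```

```text
cmd [495.  257.1  35.7] 65.37 meas [495.1 257.3  35.5] 65.38 t 23.75 F [0.5 1.5 1.1] op 0.006
```

Request:
servo_tool(
  linear=[
    [0,0,0.3],
    [0,0,0.5],
    [0,0,0.5],
  ],
  delta_rot=[
    [0,0,0],
    [0,0,0],
    [0,0,0],
  ],
  fingers=[1,1,1],
)

```text
time: 24.12
tcp_pos: [495.2, 257.7, 31.0]
tool_rot: [0.842, 0.54, 0.0, -0.0]
contact_force: [0.4, 1.9, 3.7]
opening: -0.0
```

Run:
```python
from h import *
adv([0,0,.5],0)
im=eyes.snapshot("top")[:,:,::-1];cv2.imwrite("pics/t27.png",cv2.resize(im[130:280,190:390],None,fx=4,fy=4,interpolation=cv2.INTER_CUBIC))
```

```text
cmd [495.  257.1  30.7] 65.37 meas [495.2 257.7  31. ] 65.39 t 24.12 F [0.4 1.9 3.7] op -0.0
```

View pics/t27.png

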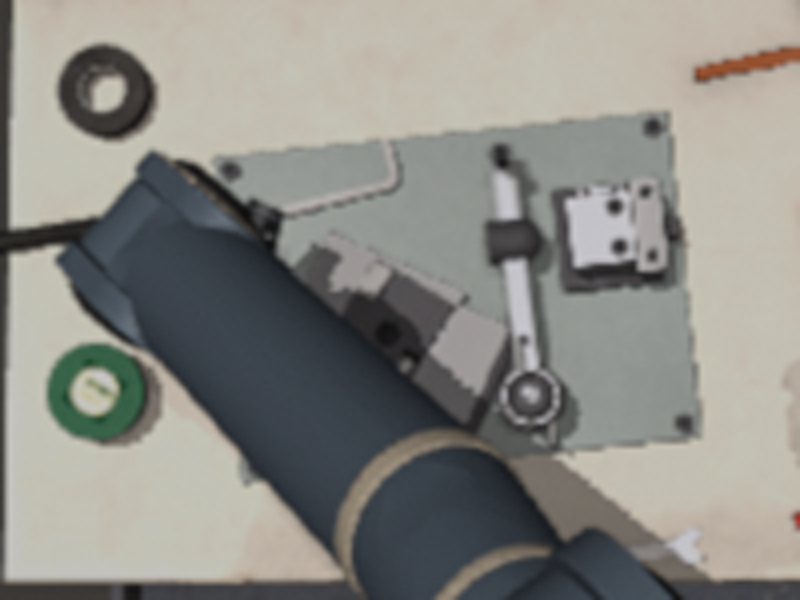

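Run:
```python
from h import *
plan([(495,257,160,65.37),(542,15,155,95.37)])
```

```text
lin cm [-0.01, 0.01, -12.93] rotz -0.0
lin cm [-20.05, 14.36, -12.43] rotz -30.0
```

Request:
servo_tool(
  linear=[
    [0,0,-4],
    [0,0,-9],
    [0,0,-12.9],
    [-5,3.6,-12.9],
    [-10,7.2,-12.9],
    [-15,10.8,-12.6],
    [-20,14.4,-12.4],
    [-20,14.4,-12.4],
    [-20,14.4,-12.4],
  ],
  delta_rot=[
    [0,0,0],
    [0,0,0],
    [0,0,0],
    [0,0,-8],
    [0,0,-16],
    [0,0,-24],
    [0,0,-30],
    [0,0,-30],
    [0,0,-30],
  ],
  fingers=[1,1,1,1,1,1,1,1,1],
)

```text
time: 25.3
tcp_pos: [541.6, 15.2, 154.0]
tool_rot: [0.674, 0.739, -0.001, -0.001]
contact_force: [0.7, 0.2, 0.0]
opening: 0.003
```

Run:
```python
from h import *
adv([-20,14.4,-12.4],-30)
im=eyes.snapshot("wrist");cv2.imwrite("pics/w28.png",im[:,:,::-1])
cv2.imwrite("pics/w28z.png",cv2.resize(im[110:230,240:400,::-1],None,fx=5,fy=5,interpolation=cv2.INTER_CUBIC))
im=eyes.snapshot("side")[:,:,::-1];cv2.imwrite("pics/s28.png",cv2.resize(im[120:300,230:410],None,fx=4,fy=3.3,interpolation=cv2.INTER_CUBIC))
```

```text
cmd [542.5  15.3 154.7] 95.37 meas [541.6  15.2 154. ] 95.31 t 25.3 F [0.7 0.2 0. ] op 0.003
```

View pics/w28z.png

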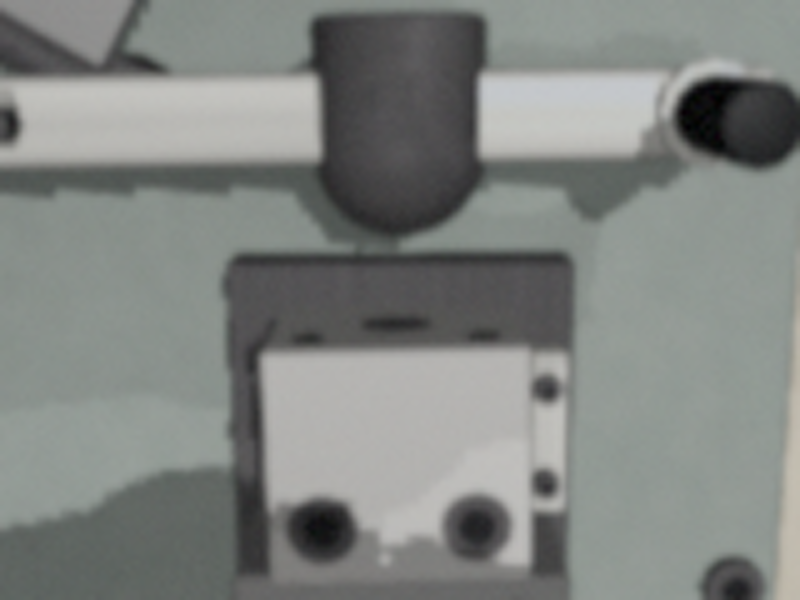

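View pics/s28.png

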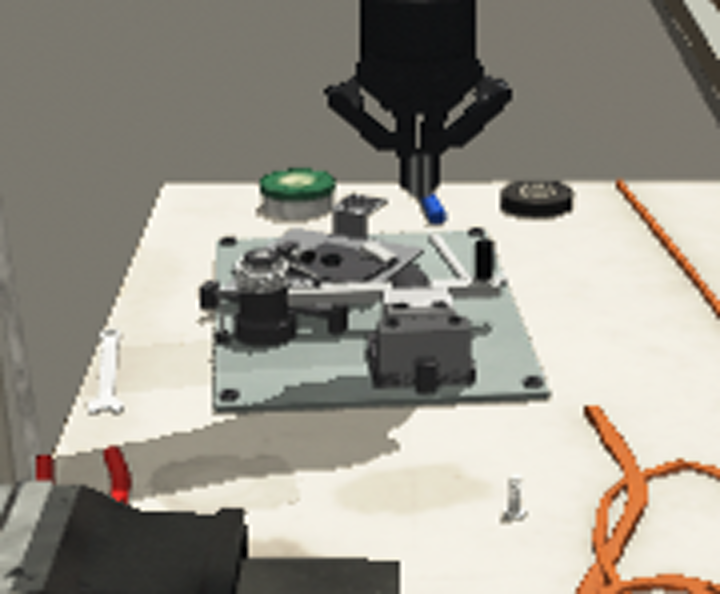

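Run:
```python
from h import *
a=cv2.imread("pics/w16.png");b=cv2.imread("pics/w28.png")
A=cv2.resize(a[150:230,275:365],None,fx=7,fy=7,interpolation=cv2.INTER_CUBIC)[:290]
B=cv2.resize(b[155:235,280:370],None,fx=7,fy=7,interpolation=cv2.INTER_CUBIC)[:290]
cv2.imwrite("pics/cmp.png",np.vstack([A,B]))
# subpixel front-edge fit: dark->bright vertical gradient per column
for n,im,c0,c1,r0,r1 in(("w13",cv2.imread("pics/w13.png"),297,343,169,180),("w16",a,292,338,170,182),("w28",b,297,343,174,186)):
    g=im.mean(2); 
    def edge(c0,c1,r0,r1,s=1):
        xs=[];ys=[]
        for c in range(c0,c1):
            d=s*np.diff(g[r0:r1,c]);d=np.clip(d,0,None)
            if d.sum()>0: k=d.argmax();w=d[max(0,k-1):k+2];xs.append(c);ys.append(r0+.5+(w*np.arange(max(0,k-1),max(0,k-1)+len(w))).sum()/w.sum())
        p=np.polyfit(xs,ys,1);return np.degrees(np.arctan(p[0])).round(2),np.polyval(p,(c0+c1)/2).round(2)
    sf=edge(c0-2,c1+2,r0-20,r0-8,-1)
    print(n,"block front",edge(c0,c1,r0,r1),"seat front",sf)
```

```text
w13 block front (np.float64(-0.07), np.float64(173.31)) seat front (np.float64(-0.24), np.float64(154.69))
w16 block front (np.float64(-0.04), np.float64(175.17)) seat front (np.float64(-0.43), np.float64(156.12))
w28 block front (np.float64(-1.05), np.float64(179.25)) seat front (np.float64(-0.66), np.float64(160.05))
```

View pics/cmp.png

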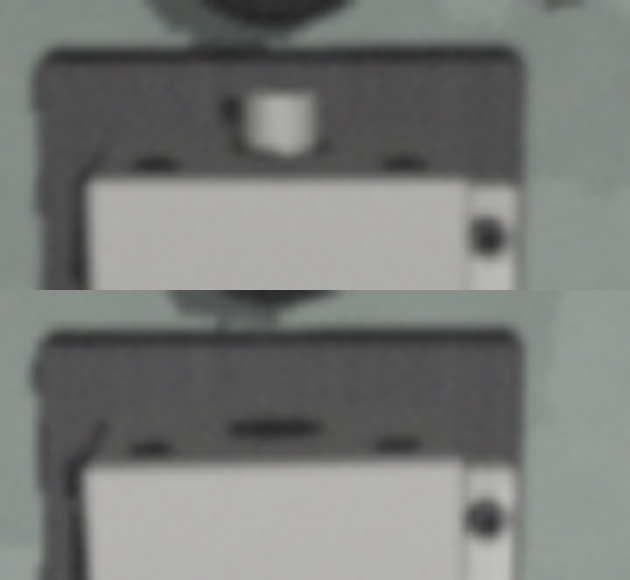

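Run:
```python
from h import *
print(order.finish_job(),get_obs()["time"])
```

```text
the job is handed in; nothing more can be done
the job is handed in; nothing more can be done
```

The dowel is driven flush and the block is still in its seat. I handed the job in at about 25 s of the 58 s allowed, with the gripper clear of everything.

**What I did**
- **Seating:** with the striker at rest, I gripped the block across its 48 mm width. I set it on the seat, pushed it against the anvil (7 N, no further movement) and against the end stop (6 N, no further movement), and let go.
- **Cocking:** I swung the handle back with the open fingers standing round the post. The force at the handle reached 14 N, which is past the catch and below jamming. I eased back until the catch held the arm with no force on the fingers, then lifted clear.
- **Firing:** I pressed the trip pad with the shut fingers, with about 4 N showing afterwards, and the striker fired.

**Last checks**
- Wrist, side and top pictures show only the dowel hole ring in the block's face and the striker back at rest. None of the bystanders looked moved in the pictures, but I did not measure them.

**Checks that failed or disagreed**
- **First grasp:** it closed above the block without touching it. The fingertips stand about 33 mm further back than the stated 17 mm reach implies, so I corrected for that using the pictures.
- **Block angle:** the blow turned the block about 0.7° in the seat. I left it as it was.
- **End stop:** before firing, my camera fit put the block about 1 mm short of the end stop, while the force pushes said it was touching. I trusted the forces.
- **Handle force:** at the handle it read up to about 2 N below the stated spring force, and I did not feel the catch's ramp clearly. The 14 N may therefore have been nearer 16–17 N, still under the 22 N jamming limit.

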